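# Clear the bench after a gel run

### The arm

A 6-joint arm with a two-finger parallel gripper is mounted at the origin on the work surface. World frame = base frame: x ahead of the robot, y to its left, z up, the work surface at z = 0. Lengths are in m, angles in rad, forces in N, time in s.
With the tool pointing down it reaches from about 0.425 to 0.95 m from the base axis. Payload 3.5 kg.
Tool frame: the origin (TCP) lies between the finger pads; the fingertips stand 14 mm ahead of it and the grasp point (between the pads) lies 5 mm behind it (ctrl.tip_extent is the distance from the TCP to the fingertips, in m); x points along the fingers, z is the direction in which the jaws open and shut, and the axes are right-handed (so a half turn about x gives the same grasp; the last joint's range is limited). The gripper opens to 85 mm and grips with 20 to 120 N. Pads are 22 mm wide; open, the fingers measure 114 mm over their backs; the gripper's body (76 mm by 85 mm) begins 54 mm behind the grasp point. The pads swing forward as they close: fully open they stand 13 mm farther back than shut.
Start: joints at [1.127, 0.286, 1.577, -0, 1.279, -0.15], TCP at [0.195, 0.646, 0.221] pointing down, gripper open.
Joint ranges: [-2.77, 2.77], [-0.9, 2.22], [0.21, 2.48], [-1.53, 4.67], [0.24, 2.81], [-2.84, 2.84]. Speed limits (rad/s): [2.79, 2.79, 3.14, 3.14, 3.14, 3.14].

### API

Orientations are given as a unit quaternion [x, y, z, w].
In Python, from plant import ctrl gives the robot as it stands.
- The arm moves only by the tool move_arm, never from a script. Its argument "commands" is one flat list of numbers, 4 for each row, row after row: the shift along the tool's x, y, z in units of 25 mm (1.0 is 25 mm), then the turn about the tool's x in units of 5 degrees (1.0 is 5 degrees). A call has 1 to 20 rows; each row shifts and turns the commanded pose from where the row before left it, along the tool's axes as they then stand; what a row does not reach is not made up. A row lasts 1/8 s, in which the tool goes at most 62.5 mm and 10.7 degrees, less where a joint would pass 70% of its speed; a pose out of reach is approached as far as the arm can. A call is refused whole if a number of a shift passes 1 or a number of a turn 1, either way. A call with a gripper value outside its range is refused whole. "jaw" is the finger opening in mm, from 0 to 85.4, set as the call begins (left out, the last holds). The fingers move at their own pace and stop on an object; "force" is the grip in N (left out, the last holds). Time passes only in rows, so rows that do not move let the fingers close. It gives the time, the measured TCP pose, the force and the opening at its end, in the units of the state.
- ctrl.get_state(): the state, without advancing time (a new reading comes with each control period).
- ctrl.read_camera(name): name is "scene" or "top" or "wrist"; returns the picture (480x640x3 uint8, red, green, blue); there is no depth.
- ctrl.get_calibration(name): a dict with "camera_matrix" (3x3 intrinsics, pixels), "camera_from_world" (4x4, takes a point from world to camera coordinates); the wrist camera has in their place "mount" (4x4, takes a point from camera to tool coordinates, whose origin is the TCP and whose axes are the tool frame's). Camera axes: x right, y down, z forward; pixel columns grow to the right and rows downward; lengths in m; the calibration is good to about 2 mm. A picture is of the moment at which its call begins: read the wrist's pose just before it. get_calibration takes no time and is no camera call.
- ctrl.sign_off(): hands the job in, once; it reports no verdict.
The state is a dict: "time": time; "qpos": joint angles; "dq": joint speeds; "joint_efforts": joint torques, N m; "eef_pos": TCP position; "tcp_rot": TCP orientation; "contact_force": force on the tool from outside, world axes, zero at the start; "wrist_torque": the same for the moment, N m; "opening": opening from 0.0 (shut) to 1.0 (fully open).
Only numpy, scipy, OpenCV 4.12 (cv2) and the standard library are available. Lean on these libraries where they do the work, as an engineer would, in place of code of your own. Each camera call takes 0.05 s, during which the arm holds its last target.

### The job

The gel is done: clear the bench by sorting what was left out. Stand both blue-capped glass bottles upright in the pale-blue spill tub, lay both used culture plates lid up in the grey steel autoclave pan, and lay the red gel comb flat, bar side up as it lies now, in the white rinse tray. Set things down rather than dropping them, knock no bottle over, and leave the wash bottle and the yellow rack of microtubes standing where they are.

Things in the scene. Friction and masses are not known exactly. Their poses are not given: they have to be found in the camera images.
- bottle_a_center (a point): 100 ml laboratory bottle, clear glass, white label band, wide blue screw cap, upright. Round: 56 mm wide (body, cylindrical to 62 mm up), 53 mm (cap, 82 to 105 mm up), 105 mm high; 0.13 to 0.26 kg. Point: its centre, 52.5 mm above its underside; z up. Anywhere in the row before the trays.
- bottle_b_center (a point): The second, identical 100 ml laboratory bottle, clear glass, white label band, wide blue screw cap, upright. Round: 56 mm wide (body, cylindrical to 62 mm up), 53 mm (cap, 82 to 105 mm up), 105 mm high; 0.13 to 0.26 kg. Point: its centre, 52.5 mm above its underside; z up. Anywhere in the row before the trays.
- plate_a_center (a point): Small used culture plate, petri dish with lid on, amber agar inside, lying lid up: a disc 58 mm wide, 15 mm high, 20 to 35 g. Point: its centre, 7.5 mm above its underside; z up. Anywhere in the row before the trays.
- plate_b_center (a point): The second, identical culture plate, petri dish with lid on, amber agar inside, lying lid up: a disc 58 mm wide, 15 mm high, 20 to 35 g. Point: its centre, 7.5 mm above its underside; z up. Anywhere in the row before the trays.
- comb_center (a point): Red gel comb lying flat, 36 mm (its x) by 85 mm (its y), 35 g: back bar 12 mm wide and 12 mm high along the -x edge; 6 mm thick spine and eight teeth reaching the +x edge. Can be gripped across the 36 mm, bar to tooth tips. Point: middle of that outline, 6 mm above its underside; z up. y across the bench (yaw within 0.35 rad). Anywhere in the row before the trays.
- spill_tub: Pale-blue plastic spill tub for bottles, walls 45 mm high. 144 x 204 mm outside, 136 x 196 mm inside, 4 mm walls with a rim lip 6 mm further out, flat floor 4 mm above the bench. Fixed. Origin: centre of its underside; x along the short side, y along the long side (across the bench, yaw within 0.12 rad). Stands left, middle or right.
- autoclave_pan: Dull grey steel autoclave pan for used plates, walls 40 mm high, wire handles at the short ends to y = +-120 mm. 144 x 204 mm outside, 136 x 196 mm inside, 4 mm walls with a rim lip 6 mm further out, flat floor 4 mm above the bench. Fixed. Origin: centre of its underside; x along the short side, y along the long side (across the bench, yaw within 0.12 rad). Stands left, middle or right.
- rinse_tray: White plastic rinse tray for gel parts, walls 30 mm high, fine grey ribs on its floor. 144 x 204 mm outside, 136 x 196 mm inside, 4 mm walls with a rim lip 6 mm further out, flat floor 4 mm above the bench. Fixed. Origin: centre of its underside; x along the short side, y along the long side (across the bench, yaw within 0.12 rad). Stands left, middle or right.
- tube_rack_center (a point): Bystander, leave alone: loose yellow rack of eight microtubes, 40 mm (its x) by 70 mm (its y, across the bench, yaw within 0.35 rad), 38 mm high. Point: its centre, 19 mm above the bench. Anywhere in the row before the trays.
- wash_bottle_center (a point): Bystander, leave alone: loose white squeeze bottle with blue cap and bent blue spout, 60 mm wide, 134 mm high, 167 mm with the spout, at the left end of the bench. Point: on its axis, 67 mm above the bench.

How it is judged:
By the outcome, as a careful person would: the job done as asked, in the order asked, and still so for the second after the job is handed in, with the robot touching nothing.
It also fails if it takes over 131 s, if anything falls off the work surface, if the arm or the gripper's body presses on something with over 40 N, if the wrist force passes 120 N, or if a joint passes its speed limit or range.

## Working session

There is one attempt and no reset: what is moved stays moved. The work goes in short steps, Python scripts to look and compute and a tool call to move; the robot and the scene stay as the last step left them, time stands still between calls to the robot, and variables do not carry over. Pictures are saved under pics/ and viewed, and the job is handed in when it is done.

Besides the shell and the picture viewer there is one more tool, called after ">>>" by a JSON object that holds its "fn" and its "kwargs". move_arm: Moves the arm, as the interface text tells. Its arguments: {"type":"object","properties":{"commands":{"type":"array"},"jaw":{"type":"number"},"force":{"type":"number"}},"required":["commands"]}

```bash
mkdir -p pics; ls; cat > h.py <<'E'
import numpy as np, cv2
from plant import ctrl
def shot(n,f):
    im=ctrl.read_camera(n); cv2.imwrite('pics/'+f,im[:,:,::-1]); return im
E
python3 - <<'E'
from h import *
np.set_printoptions(precision=4,suppress=True)
print(ctrl.get_state())
for n in ["scene","top","wrist"]:
    print(n,ctrl.get_calibration(n)); shot(n,n+'0.png')
E
```

```text
pics
{'time': 0.0, 'qpos': array([ 1.127 ,  0.2872,  1.5782, -0.    ,  1.2786, -0.15  ]), 'dq': array([-0.0013,  0.0004,  0.0009, -0.0006, -0.0007, -0.0015]), 'joint_efforts': array([  0.0004, -40.5977, -29.2627,  -0.0002,   0.0059,  -0.    ]), 'eef_pos': array([0.1951, 0.6455, 0.2195]), 'tcp_rot': array([-0.4218,  0.5685,  0.421 ,  0.567 ]), 'contact_force': array([ 0.6122, -0.5933, -0.3818]), 'wrist_torque': array([ 0.0298,  0.0142, -0.0066]), 'opening': 0.9992212789393522}
scene {'camera_matrix': array([[455.2621,   0.    , 309.4059],
       [  0.    , 455.2621, 237.145 ],
       [  0.    ,   0.    ,   1.    ]]), 'camera_from_world': array([[-0.1559,  0.9878,  0.0016,  0.0049],
       [ 0.828 ,  0.1316, -0.5451, -0.3924],
       [-0.5386, -0.0836, -0.8384,  1.4043],
       [ 0.    ,  0.    ,  0.    ,  1.    ]])}
top {'camera_matrix': array([[578.6081,   0.    , 325.4264],
       [  0.    , 578.6081, 238.4538],
       [  0.    ,   0.    ,   1.    ]]), 'camera_from_world': array([[ 0.0056, -1.    ,  0.0018,  0.075 ],
       [-0.998 , -0.0057, -0.0626,  0.4965],
       [ 0.0626, -0.0015, -0.998 ,  1.2283],
       [ 0.    ,  0.    ,  0.    ,  1.    ]])}
wrist {'camera_matrix': array([[405.88  ,   0.    , 318.6638],
       [  0.    , 405.88  , 240.8368],
       [  0.    ,   0.    ,   1.    ]]), 'mount': array([[ 0.0002, -0.3172,  0.9484, -0.1532],
       [ 0.001 , -0.9484, -0.3172,  0.0824],
       [ 1.    ,  0.001 ,  0.0001, -0.0006],
       [ 0.    ,  0.    ,  0.    ,  1.    ]])}
```

View pics/scene0.png

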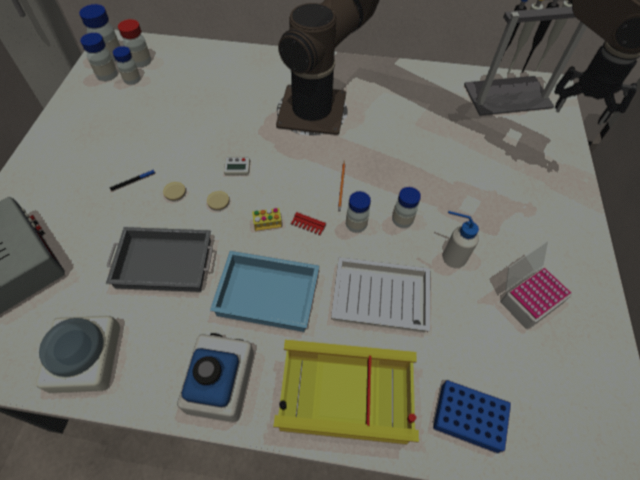

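View pics/top0.png

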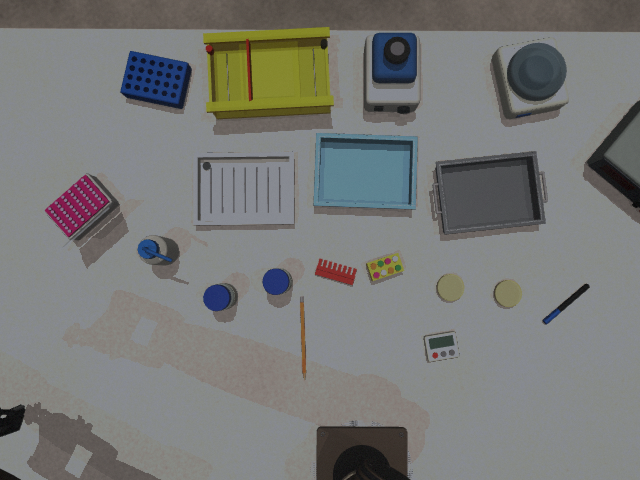

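View pics/wrist0.png

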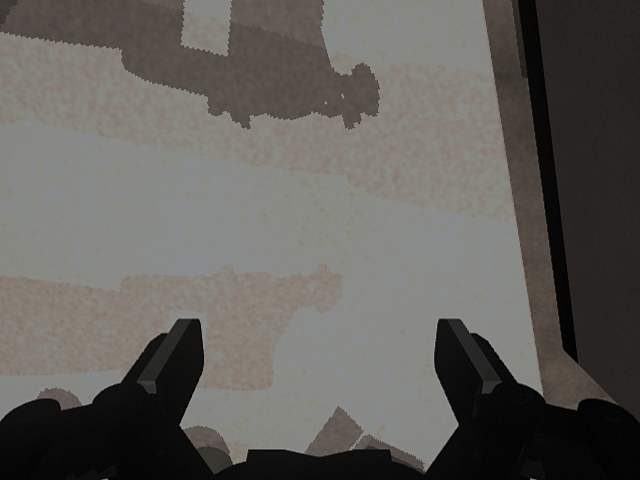

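```bash
cat >> h.py <<'E'
np.set_printoptions(precision=4,suppress=True)
from scipy.spatial.transform import Rotation as R
CAL={n:ctrl.get_calibration(n) for n in ["scene","top"]}
def ray(n,uv,cal=None):
    if cal is None: cal=(CAL[n]['camera_matrix'],CAL[n]['camera_from_world'])
    K,T=cal; d=T[:3,:3].T@np.linalg.solve(K,[uv[0],uv[1],1.]); o=-T[:3,:3].T@T[:3,3]
    return o,d/np.linalg.norm(d)
def onz(n,uv,z,cal=None):
    o,d=ray(n,uv,cal); return o+d*(z-o[2])/d[2]
def tri(r1,r2):
    (o1,d1),(o2,d2)=r1,r2
    s=np.linalg.lstsq(np.c_[d1,-d2],o2-o1,rcond=None)[0]
    a,b=o1+d1*s[0],o2+d2*s[1]; return (a+b)/2,np.linalg.norm(a-b)
def blobs(im,lo,hi,amin=60):
    m=cv2.inRange(cv2.cvtColor(im,cv2.COLOR_RGB2HSV),lo,hi)
    m=cv2.morphologyEx(m,cv2.MORPH_CLOSE,np.ones((3,3)))
    n,l,s,c=cv2.connectedComponentsWithStats(m)
    return [(c[i],s[i],(l==i).astype(np.uint8)) for i in range(1,n) if s[i][4]>=amin]
def wristcal():
    s=ctrl.get_state(); c=ctrl.get_calibration('wrist'); T=np.eye(4)
    T[:3,:3]=R.from_quat(s['tcp_rot']).as_matrix(); T[:3,3]=s['eef_pos']
    return c['camera_matrix'],np.linalg.inv(T@c['mount'])
COL={'blue':((110,120,40),(130,255,255)),'red':((0,140,60),(8,255,255)),'plate':((20,30,100),(32,140,255)),'cyan':((92,60,80),(108,255,255)),'yellow':((22,150,80),(32,255,255))}
E
python3 - <<'E'
from h import *
print(ctrl.tip_extent)
s=ctrl.get_state();print(R.from_quat(s['tcp_rot']).as_matrix())
for n in ['top','scene']:
    im=cv2.imread(f'pics/{n}0.png')[:,:,::-1].copy()
    for k,(lo,hi) in COL.items():
        for c,st,m in blobs(im,lo,hi): print(n,k,c,st)
E
```

```text
0.014
[[-0.0008 -0.9571  0.2896]
 [-0.0017  0.2896  0.9571]
 [-1.      0.0003 -0.0018]]
top blue [155.2528  79.0805] [ 121   51   69   57 2868]
top blue [275.2561 281.258 ] [263 269  26  26 531]
top blue [216.1781 297.4193] [203 285  27  26 539]
top blue [551.3654 315.7981] [543 309  18  15 104]
top red [248.5031  69.5975] [246  39   6  62 159]
top red [334.9171 271.5804] [315 259  41  26 603]
top plate [450.6518 287.1081] [438 274  27  28 583]
top plate [508.3507 293.0677] [495 280  27  28 576]
top cyan [393.7701  55.3888] [375  33  42  44 944]
top cyan [365.0046 172.4322] [ 314  133  104   76 6966]
top cyan [148.8732 249.7286] [137 239  34  22 339]
top yellow [269.5098  74.5533] [ 203   27  130   91 9158]
top yellow [383.3598 266.7386] [367 255  36  25 264]
scene blue [92.9938 15.3755] [ 80   4  26  24 482]
scene blue [92.0117 41.9155] [ 81  33  23  19 343]
scene blue [121.5519  53.5943] [113  47  18  15 212]
scene blue [408.8201 197.0708] [399 187  21  21 339]
scene blue [359.236  201.5221] [350 192  20  20 339]
scene blue [471.1117 427.0909] [434 381  74  71 528]
scene blue [462.
[... 159 characters left out ...]
8 389.3636] [367 357   4  68 154]
scene plate [173.361  189.6166] [163 181  23  18 313]
scene plate [217.2423 199.0092] [206 190  24  19 326]
scene plate [259.2804 222.3925] [252 211  31  21 107]
scene plate [348.1585 362.4197] [279 339 138  75 467]
scene plate [298.7584 388.0872] [295 360   8  57 149]
scene plate [391.9942 397.3333] [391 369   3  58 171]
scene plate [347.5296 433.3146] [272 407 149  38 321]
scene cyan [469.5172 227.0402] [461 215  17  20 174]
scene cyan [266.9668 291.6922] [ 211  251  108   77 5302]
scene cyan [209.2502 379.8599] [ 182  349   53   55 1299]
scene yellow [268.2708 221.175 ] [255 211  26  19 240]
scene yellow [346.6018 391.9884] [  274   341   144   102 11072]
```

```bash
python3 - <<'E'
from h import *
P={'botL':((216.2,297.4),(408.8,197.1)),'botR':((275.3,281.3),(359.2,201.5)),'plR':((508.4,293.1),(173.4,189.6)),'plL':((450.7,287.1),(217.2,199.0)),'comb':((334.9,271.6),(308.1,222.7))}
for k,(a,b) in P.items(): print(k,*tri(ray('top',a),ray('scene',b)))
# zoom pics of trays in both views
for n,(x,y,w,h) in {'top':(185,120,370,200),'scene':(100,180,350,160)}.items():
    im=cv2.imread(f'pics/{n}0.png')[y:y+h,x:x+w]; cv2.imwrite(f'pics/z{n}.png',cv2.convertScaleAbs(cv2.resize(im,None,fx=2.15,fy=2.15,interpolation=cv2.INTER_CUBIC),alpha=1.4))
E
```

```text
botL [0.3717 0.2963 0.0938] 0.0010125346718823484
botR [0.4044 0.1788 0.0945] 0.0017682247769314808
plR [ 0.3809 -0.3127  0.0157] 0.002414792017640884
plL [ 0.393  -0.1894  0.0154] 0.0026047525901358864
comb [0.4249 0.0578 0.0074] 0.0017075603405684037
```

View pics/ztop.png

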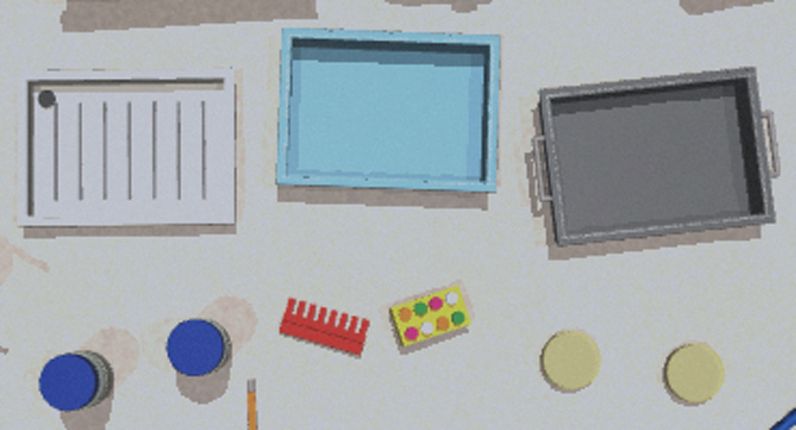

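View pics/zscene.png

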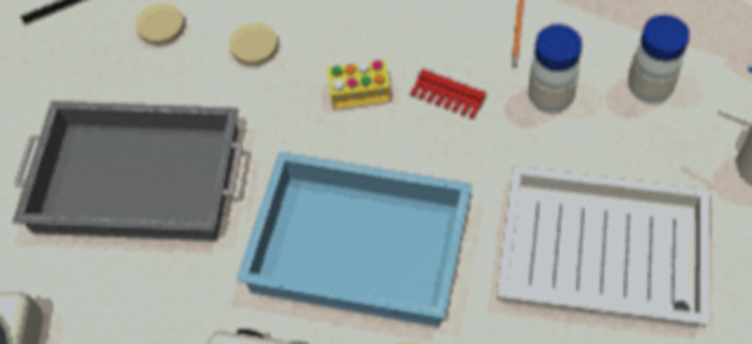

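```bash
python3 - <<'E'
from h import *
T={'rinse':[(27,72),(234,68),(235,226),(18,226)],'spill':[(284,29),(500,36),(497,191),(277,184)],'pan':[(540,90),(754,68),(774,221),(556,244)]}
S={'pan':[(52,102),(238,110),(217,239),(15,221)],'spill':[(280,155),(470,183),(440,321),(240,283)],'rinse':[(515,169),(710,191),(706,322),(500,300)]}
H={'pan':.04,'spill':.045,'rinse':.03}
for k in T:
    s=S[k]; s=[s[2],s[3],s[0],s[1]]
    t=[np.array(p)/2.15+[185,120] for p in T[k]]; s=[np.array(p)/2.15+[100,180] for p in s]
    X=np.array([tri(ray('top',a),ray('scene',b))[0] for a,b in zip(t,s)])
    Z=np.array([onz('top',a,H[k]) for a in t]); W=np.array([onz('scene',a,H[k]) for a in s])
    print(k,'tri z',X[:,2],'c',X.mean(0),'topc',Z.mean(0),'scenec',W.mean(0))
    for q in (Z,W):
        e=(q[0]+q[3]-q[1]-q[2])/2; f=(q[0]+q[1]-q[2]-q[3])/2
        print('  long',np.linalg.norm(e),'short',np.linalg.norm(f),'yaw',np.arctan2(-e[0],e[1]),np.arctan2(f[1],f[0]))
E
```

```text
rinse tri z [0.0266 0.0201 0.0172 0.0243] c [0.6016 0.255  0.0221] topc [0.6006 0.2507 0.03  ] scenec [0.6053 0.2581 0.03  ]
  long 0.2104769508010603 short 0.15610471924117583 yaw 0.015463466224077573 -0.011169926193454312
  long 0.21042222330376462 short 0.15406904974217497 yaw 0.035076483412250094 0.004682379444926089
spill tri z [0.0335 0.0356 0.0362 0.0423] c [ 0.6386 -0.0058  0.0369] topc [ 0.6375 -0.0075  0.045 ] scenec [ 0.6421 -0.0019  0.045 ]
  long 0.2144629129218703 short 0.15393874232034507 yaw -0.026462637767729447 -0.03073930103283972
  long 0.20854912165261857 short 0.15654194189523662 yaw -0.02517731123273643 -0.02822894645514248
pan tri z [0.0208 0.037  0.0365 0.0352] c [ 0.5951 -0.2699  0.0324] topc [ 0.5945 -0.2706  0.04  ] scenec [ 0.5986 -0.2643  0.04  ]
  long 0.21453300699312533 short 0.15306213052228104 yaw 0.11012176021556756 0.10400825648366659
  long 0.21515962955659879 short 0.15705417642414263 yaw 0.08298141535092843 0.1305936692039488
```

>>> {"fn": "move_arm", "kwargs": {"commands": [0,0,0,1,0,0,0,1,0,0,0,1,0,0,0,1,0,0,0,1,0,0,0,1,0,0,0,1,0,0,0,1,0,0,0,1,0,0,0,1,0,0,0,1,0,0,0,1,0,0,0,1,0,0,0,1,0,0,0,0.63]}}

```text
time: 2.02
eef_pos: [0.1953, 0.6458, 0.2203]
tcp_rot: [0.0, 0.707, -0.001, 0.707]
contact_force: [0.2, 0.5, 0.4]
opening: 1.002
```

>>> {"fn": "move_arm", "kwargs": {"commands": [0,-1,0.505,0,0,-1,0.505,0,0,-1,0.505,0,0,-1,0.505,0,0,-1,0.505,0,0,-1,0.505,0,0,-1,0.505,0,0,-1,0.505,0,0,-1,0.505,0,0,-1,0.505,0,0,-1,0.505,0,0,-1,0.505,0,0,-1,0.505,0,0,-1,0.505,0,0,0,0,0]}}

```text
time: 3.9
eef_pos: [0.3727, 0.2951, 0.2207]
tcp_rot: [0.001, 0.707, -0.001, 0.707]
contact_force: [0.0, 0.0, -0.4]
opening: 1.0
```

```bash
python3 - <<'E'
from h import *
c=wristcal(); im=shot('wrist','w1.png'); print(ctrl.get_state()['eef_pos'])
for b in blobs(im,*COL['blue'],300): 
    (u,v),r=cv2.minEnclosingCircle(cv2.findContours(b[2],0,1)[0][0]); print(b[0],b[1],u,v,r,onz('',b[0],.105,c))
E
```

```text
[0.3723 0.2958 0.2207]
[317.7546 225.2664] [ 281  187   75   77 4426] 317.85693359375 224.53433227539062 38.56526565551758 [0.371  0.2976 0.105 ]
[360.9646 368.8116] [ 328  333   65   66 3078] 359.5 364.558837890625 34.87092971801758 [0.4045 0.1809 0.105 ]
```

View pics/w1.png

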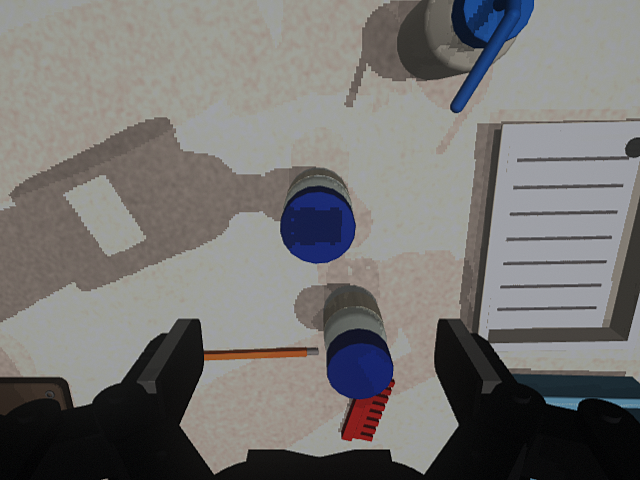

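>>> {"fn": "move_arm", "kwargs": {"commands": [0.9,0.05,-0.04,0,0.9,0,0,0,0.9,0,0,0,0.9,0,0,0,0.9,0,0,0,0.9,0,0,0,0,0,0,0]}}

```text
time: 4.82
eef_pos: [0.3692, 0.2974, 0.084]
tcp_rot: [-0.001, 0.709, -0.0, 0.705]
contact_force: [-1.2, -0.9, 0.2]
opening: 1.005
```

>>> {"fn": "move_arm", "kwargs": {"commands": [0,0,0,0,0,0,0,0,0,0,0,0,0,0,0,0,0,0,0,0,0,0,0,0], "jaw": 35, "force": 35}}

```text
time: 5.58
eef_pos: [0.3722, 0.298, 0.0877]
tcp_rot: [0.001, 0.706, 0.001, 0.708]
contact_force: [-2.3, -0.7, 6.8]
opening: 0.59
```

```bash
python3 - <<'E'
from h import *
im=shot('wrist','w2.png'); s=ctrl.get_state();print(s['eef_pos'],s['opening'],s['contact_force'],s['time'])
E
```

```text
[0.3722 0.298  0.0877] 0.5894221379290007 [-2.958   0.482   5.4009] 5.625
```

View pics/w2.png

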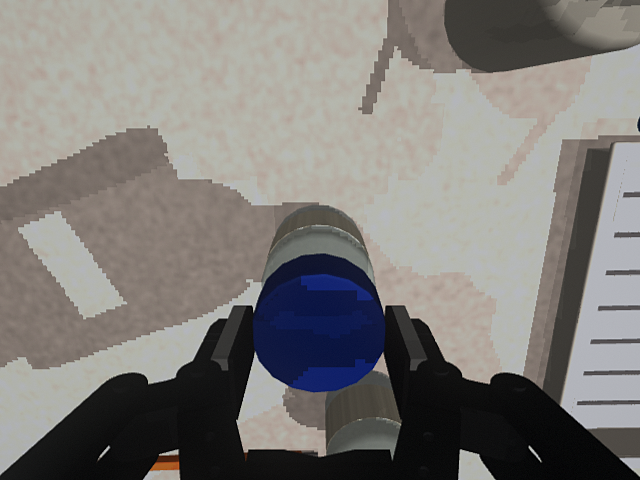

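>>> {"fn": "move_arm", "kwargs": {"commands": [-0.4,0,0,0,-1,0,0,0,-1,0,0,0,-1,0,0,0,-1,0,0,0,-0.4,0,0,0,0,0,0,0]}}

```text
time: 6.5
eef_pos: [0.3715, 0.2974, 0.2063]
tcp_rot: [0.0, 0.707, 0.0, 0.707]
contact_force: [-0.5, -0.1, -2.6]
opening: 0.589
```

>>> {"fn": "move_arm", "kwargs": {"commands": [0,-0.5,0.38,0,0,-0.994,0.76,0,0,-0.994,0.76,0,0,-0.994,0.76,0,0,-0.994,0.76,0,0,-0.994,0.76,0,0,-0.994,0.76,0,0,-0.994,0.76,0,0,-0.994,0.76,0,0,-0.994,0.76,0,0,-0.994,0.76,0,0,-0.994,0.76,0,0,-0.994,0.76,0,0,-0.994,0.76,0,0,-0.5,0.38,0,0,0,0,0,0,0,0,0]}}

```text
time: 8.62
eef_pos: [0.6367, -0.05, 0.2054]
tcp_rot: [-0.0, 0.708, 0.0, 0.707]
contact_force: [-0.1, 0.1, -1.2]
opening: 0.591
```

```bash
python3 - <<'E'
from h import *
im=shot('wrist','w3.png'); shot('scene','s3.png'); s=ctrl.get_state();print(s['eef_pos'],s['opening'],s['contact_force'],s['time'])
E
```

```text
[ 0.6368 -0.0497  0.2059] 0.5934120554613312 [ 0.612  -0.3272 -0.2938] 8.725
```

View pics/w3.png

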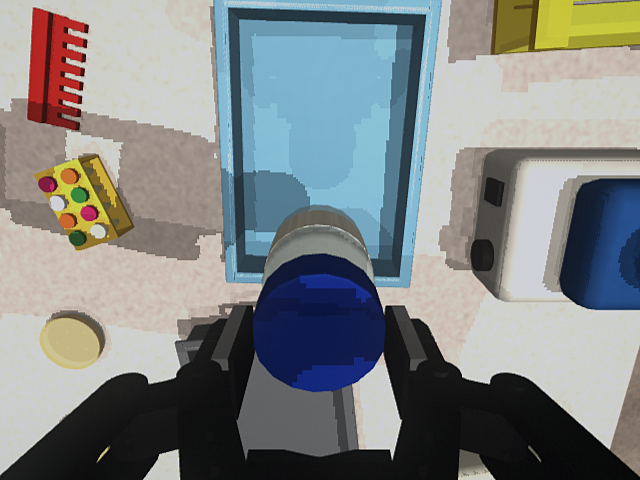

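View pics/s3.png

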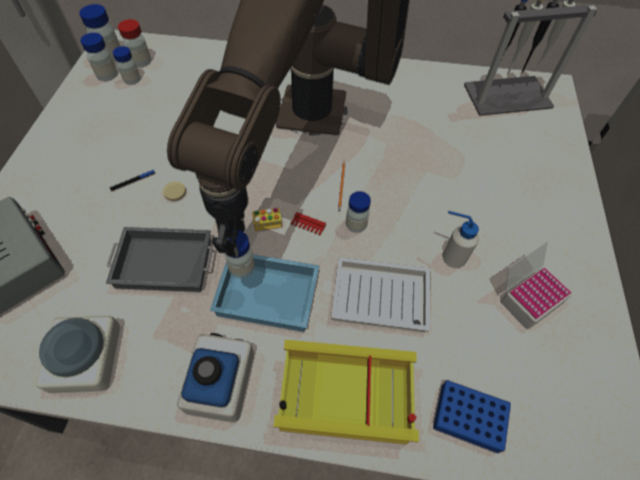

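```bash
python3 - <<'E'
from h import *
c=wristcal()
for uv in [(227,284),(411,289),(216,5),(442,5)]: print(onz('',uv,.045,c))
# inner floor edges
for uv in [(237,238),(391,238)]: print('floor',onz('',uv,.004,c))
E
```

```text
[ 0.5584 -0.1122  0.045 ]
[ 0.7144 -0.1164  0.045 ]
[0.5653 0.0962 0.045 ]
[0.7197 0.0966 0.045 ]
floor [ 0.5607 -0.0846  0.004 ]
floor [ 0.7024 -0.0843  0.004 ]
```

>>> {"fn": "move_arm", "kwargs": {"commands": [0.5,0,0.08,0,1,0,0,0,1,0,0,0,1,0,0,0,0.5,0,0,0,0.3,0,0,0,0,0,0,0,0,0,0,0]}}

```text
time: 9.72
eef_pos: [0.6402, -0.0508, 0.0996]
tcp_rot: [-0.0, 0.706, -0.0, 0.708]
contact_force: [1.1, -0.3, -1.8]
opening: 0.592
```

>>> {"fn": "move_arm", "kwargs": {"commands": [0.1,0,0,0,0.1,0,0,0,0,0,0,0,0,0,0,0]}}

```text
time: 10.22
eef_pos: [0.6394, -0.0506, 0.0934]
tcp_rot: [-0.0, 0.707, 0.0, 0.707]
contact_force: [-0.1, -0.5, -1.7]
opening: 0.594
```

>>> {"fn": "move_arm", "kwargs": {"commands": [0.06,0,0,0,0,0,0,0,0,0,0,0]}}

```text
time: 10.6
eef_pos: [0.6394, -0.0506, 0.0919]
tcp_rot: [-0.0, 0.707, 0.0, 0.707]
contact_force: [0.6, -0.3, -1.7]
opening: 0.59
```

>>> {"fn": "move_arm", "kwargs": {"commands": [0.06,0,0,0,0,0,0,0,0,0,0,0]}}

```text
time: 10.98
eef_pos: [0.6396, -0.0508, 0.0918]
tcp_rot: [-0.0, 0.707, 0.0, 0.707]
contact_force: [-2.4, -0.7, 6.3]
opening: 0.589
```

>>> {"fn": "move_arm", "kwargs": {"commands": [0,0,0,0,0,0,0,0,0,0,0,0,0,0,0,0], "jaw": 80}}

```text
time: 11.48
eef_pos: [0.6393, -0.0506, 0.0902]
tcp_rot: [-0.0, 0.707, 0.0, 0.707]
contact_force: [-0.3, 0.2, -0.9]
opening: 0.94
```

>>> {"fn": "move_arm", "kwargs": {"commands": [-0.5,0,0,0,-1,0,0,0,-1,0,0,0,-1,0,0,0,-1,0,0,0,-0.5,0,0,0]}}

```text
time: 12.22
eef_pos: [0.6403, -0.0508, 0.2184]
tcp_rot: [-0.0, 0.706, -0.0, 0.709]
contact_force: [-0.3, 0.4, 0.2]
opening: 0.932
```

```bash
python3 - <<'E'
from h import *
c=wristcal(); im=shot('wrist','w4.png'); s=ctrl.get_state();print(s['eef_pos'],s['opening'],s['time'])
for b in blobs(im,*COL['blue'],300): print(b[0],b[1],onz('',b[0],.109,c))
E
```

```text
[ 0.6408 -0.0509  0.2195] 0.9357297224665531 12.275
[572.1129 222.0616] [ 553  174   69  120 1072] [ 0.8106 -0.0442  0.109 ]
[316.5206 231.3409] [ 279  192   76   79 4714] [ 0.6384 -0.0508  0.109 ]
```

View pics/w4.png

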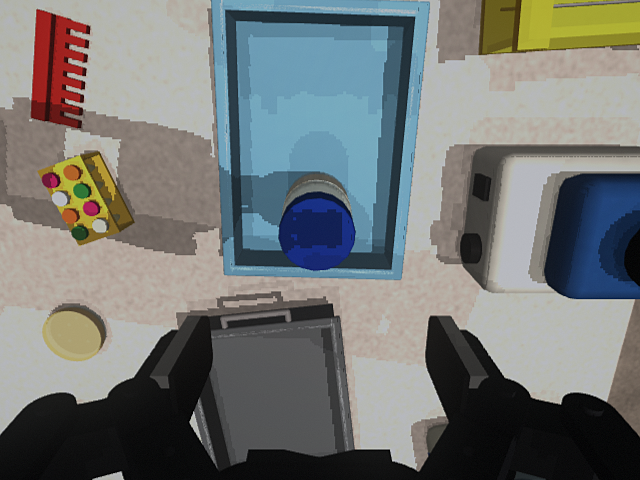

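>>> {"fn": "move_arm", "kwargs": {"commands": [0,0.5,-0.5,0,0,0.93,-0.95,0,0,0.93,-0.95,0,0,0.93,-0.95,0,0,0.93,-0.95,0,0,0.93,-0.95,0,0,0.93,-0.95,0,0,0.93,-0.95,0,0,0.93,-0.95,0,0,0.93,-0.95,0,0,0.36,-0.4,0,0,0,0,0], "jaw": 85}}

```text
time: 13.78
eef_pos: [0.4021, 0.1804, 0.2146]
tcp_rot: [-0.001, 0.707, 0.001, 0.707]
contact_force: [0.5, -0.6, 0.4]
opening: 0.992
```

```bash
python3 - <<'E'
from h import *
c=wristcal(); im=shot('wrist','w5.png'); s=ctrl.get_state();print(s['eef_pos'],s['opening'],s['time'])
for b in blobs(im,*COL['blue'],300): print(b[0],b[1],onz('',b[0],.105,c))
E
```

```text
[0.4029 0.18   0.215 ] 0.9979846123355478 13.825
[322.7766 231.2773] [ 285  191   76   79 4565] [0.4039 0.1804 0.105 ]
```

>>> {"fn": "move_arm", "kwargs": {"commands": [0.6,0.02,0.05,0,1,0,0,0,1,0,0,0,1,0,0,0,1,0,0,0,0.5,0,0,0,0,0,0,0,0,0,0,0]}}

```text
time: 14.82
eef_pos: [0.4052, 0.1806, 0.0887]
tcp_rot: [0.0, 0.707, 0.0, 0.708]
contact_force: [-0.2, 0.2, 0.5]
opening: 0.996
```

>>> {"fn": "move_arm", "kwargs": {"commands": [0,0,0,0,0,0,0,0,0,0,0,0,0,0,0,0,0,0,0,0,0,0,0,0], "jaw": 35}}

```text
time: 15.58
eef_pos: [0.4051, 0.1808, 0.0893]
tcp_rot: [-0.0, 0.707, 0.0, 0.708]
contact_force: [-2.4, 1.0, 4.6]
opening: 0.59
```

>>> {"fn": "move_arm", "kwargs": {"commands": [-0.4,0,0,0,-1,0,0,0,-1,0,0,0,-1,0,0,0,-1,0,0,0,-0.4,0,0,0,0,0,0,0]}}

```text
time: 16.45
eef_pos: [0.4044, 0.1806, 0.2082]
tcp_rot: [-0.0, 0.707, 0.0, 0.707]
contact_force: [-0.1, -0.0, -1.2]
opening: 0.586
```

>>> {"fn": "move_arm", "kwargs": {"commands": [0,-0.28,0.47,0,0,-0.562,0.94,0,0,-0.562,0.94,0,0,-0.562,0.94,0,0,-0.562,0.94,0,0,-0.562,0.94,0,0,-0.562,0.94,0,0,-0.562,0.94,0,0,-0.562,0.94,0,0,-0.562,0.94,0,0,-0.28,0.49,0,0,0,0,0,0,0,0,0]}}

```text
time: 18.08
eef_pos: [0.6391, 0.0406, 0.2073]
tcp_rot: [-0.0, 0.708, 0.0, 0.707]
contact_force: [0.6, -0.1, -1.6]
opening: 0.584
```

```bash
python3 - <<'E'
from h import *
im=shot('wrist','w6.png'); s=ctrl.get_state();print(s['eef_pos'],s['opening'],s['contact_force'],s['time'])
E
```

```text
[0.6391 0.0407 0.2076] 0.5833490799912713 [ 0.1092  0.1713 -2.2366] 18.125
```

View pics/w6.png

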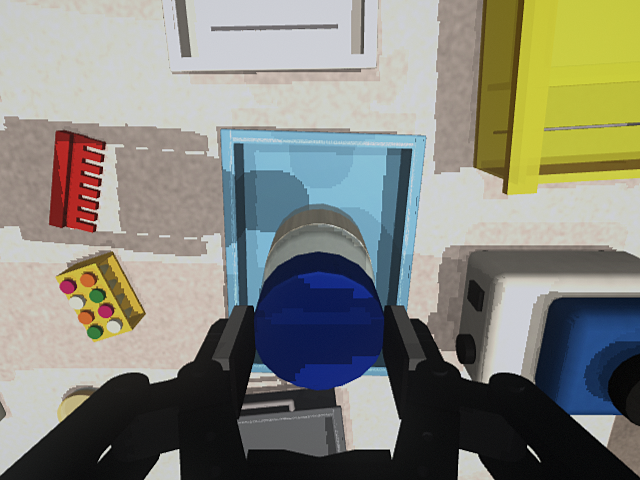

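>>> {"fn": "move_arm", "kwargs": {"commands": [0.5,0,0,0,1,0,0,0,1,0,0,0,1,0,0,0,0.6,0,0,0,0.26,0,0,0,0.1,0,0,0,0,0,0,0,0,0,0,0]}}

```text
time: 19.25
eef_pos: [0.6405, 0.0401, 0.0975]
tcp_rot: [-0.0, 0.706, 0.0, 0.708]
contact_force: [-0.4, 0.2, -1.2]
opening: 0.582
```

>>> {"fn": "move_arm", "kwargs": {"commands": [0.06,0,0,0,0,0,0,0,0,0,0,0]}}

```text
time: 19.62
eef_pos: [0.6398, 0.0402, 0.0949]
tcp_rot: [-0.0, 0.707, 0.0, 0.707]
contact_force: [0.2, -0.4, -1.8]
opening: 0.583
```

>>> {"fn": "move_arm", "kwargs": {"commands": [0.06,0,0,0,0,0,0,0,0,0,0,0]}}

```text
time: 20.0
eef_pos: [0.64, 0.0402, 0.0935]
tcp_rot: [-0.0, 0.707, 0.0, 0.707]
contact_force: [-1.0, 0.1, -0.9]
opening: 0.581
```

>>> {"fn": "move_arm", "kwargs": {"commands": [0.06,0,0,0,0,0,0,0,0,0,0,0]}}

```text
time: 20.38
eef_pos: [0.6402, 0.0402, 0.0934]
tcp_rot: [-0.0, 0.707, 0.0, 0.707]
contact_force: [-1.3, -0.6, 5.8]
opening: 0.583
```

>>> {"fn": "move_arm", "kwargs": {"commands": [0,0,0,0,0,0,0,0,0,0,0,0,0,0,0,0], "jaw": 80}}

```text
time: 20.88
eef_pos: [0.6398, 0.0402, 0.0917]
tcp_rot: [-0.0, 0.707, 0.0, 0.707]
contact_force: [0.3, 0.3, 0.1]
opening: 0.94
```

>>> {"fn": "move_arm", "kwargs": {"commands": [-0.5,0,0,0,-1,0,0,0,-1,0,0,0,-1,0,0,0,-1,0,0,0,-0.4,0,0,0]}}

```text
time: 21.62
eef_pos: [0.641, 0.0401, 0.2176]
tcp_rot: [-0.0, 0.706, -0.0, 0.709]
contact_force: [-0.3, -0.2, 0.5]
opening: 0.941
```

```bash
python3 - <<'E'
from h import *
c=wristcal(); im=shot('wrist','w7.png'); s=ctrl.get_state();print(s['eef_pos'],s['opening'],s['time'])
for b in blobs(im,*COL['blue'],300): print(b[0],b[1],onz('',b[0],.109,c))
E
```

```text
[0.6412 0.0401 0.2181] 0.9426517672685086 21.675
[316.3141 231.5185] [ 279  192   76   79 4721] [0.6389 0.0403 0.109 ]
[315.8552 344.1329] [ 281  308   70   73 4026] [ 0.6385 -0.0473  0.109 ]
```

View pics/w7.png

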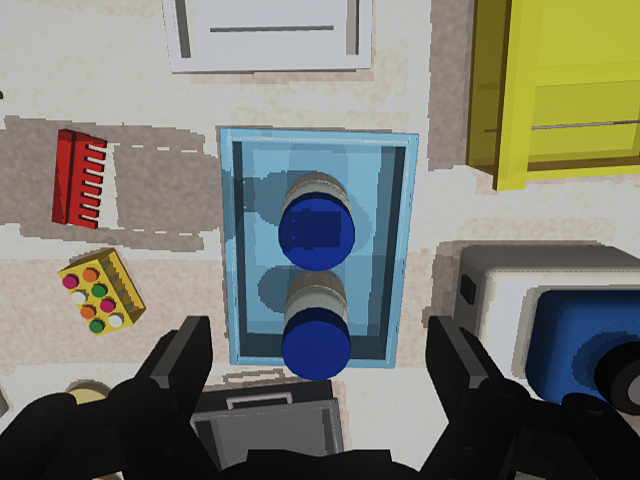

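>>> {"fn": "move_arm", "kwargs": {"commands": [0,-0.45,-0.5,0,0,-0.92,-0.99,0,0,-0.92,-0.99,0,0,-0.92,-0.99,0,0,-0.92,-0.99,0,0,-0.92,-0.99,0,0,-0.92,-0.99,0,0,-0.92,-0.99,0,0,-0.92,-0.99,0,0,-0.92,-0.99,0,0,-0.45,-0.5,0,0.5,0,0,0,1,0,0,0,1,0,0,0,0,0,0,0], "jaw": 74}}

```text
time: 23.55
eef_pos: [0.3902, -0.1872, 0.1483]
tcp_rot: [0.001, 0.709, 0.002, 0.705]
contact_force: [0.7, -0.1, -0.8]
opening: 0.866
```

```bash
python3 - <<'E'
from h import *
c=wristcal(); im=shot('wrist','w8.png'); s=ctrl.get_state();print(s['eef_pos'],s['opening'],s['time'])
for b in blobs(im,*COL['plate'],300):
    (u,v),ax,_=cv2.fitEllipse(max(cv2.findContours(b[2],0,1)[0],key=len)); print(b[0],b[1],(u,v),ax,onz('',(u,v),.013,c))
E
```

```text
[ 0.3913 -0.1881  0.1501] 0.8654747719950016 23.6
[143.5758 201.102 ] [ 100  151   93   96 2697] (146.5872802734375, 197.5110321044922) (76.9202651977539, 108.33714294433594) [ 0.2636 -0.1692  0.013 ]
[324.0358 225.1869] [ 285  188   79   76 4747] (324.0389404296875, 225.18772888183594) (75.39340209960938, 78.36795043945312) [ 0.3925 -0.1896  0.013 ]
[308.7075 368.2601] [ 274  339   70   59 3279] (308.7046813964844, 368.2302551269531) (58.67878341674805, 69.21977233886719) [ 0.3804 -0.3139  0.013 ]
```

View pics/w8.png

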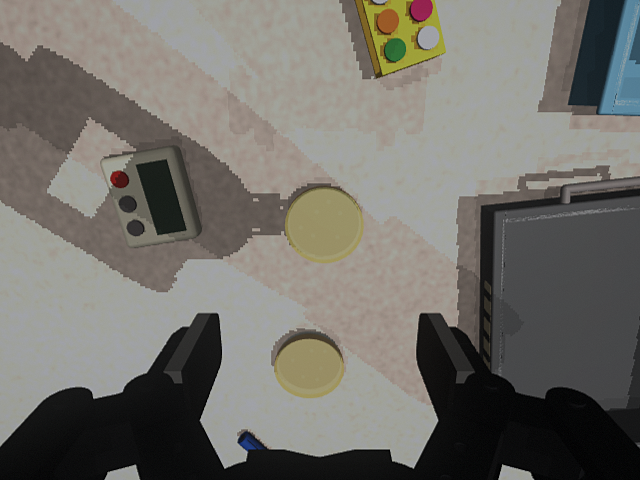

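>>> {"fn": "move_arm", "kwargs": {"commands": [0.6,-0.05,0.05,0,1,0,0,0,1,0,0,0,1,0,0,0,0.8,0,0,0,0.5,0,0,0,0,0,0,0,0,0,0,0], "jaw": 67}}

```text
time: 24.6
eef_pos: [0.3941, -0.1911, 0.0302]
tcp_rot: [-0.001, 0.707, -0.0, 0.708]
contact_force: [0.6, 0.4, 0.2]
opening: 0.78
```

```bash
python3 - <<'E'
from h import *
im=shot('wrist','w9.png'); s=ctrl.get_state();print(s['eef_pos'],s['opening'],s['contact_force'],s['time'])
E
```

```text
[ 0.3942 -0.1912  0.0304] 0.7827036393295077 [0.5582 0.5735 0.7109] 24.65
```

View pics/w9.png

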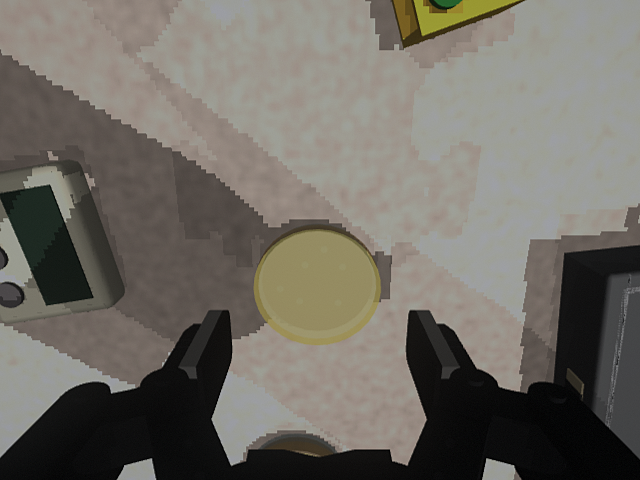

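>>> {"fn": "move_arm", "kwargs": {"commands": [0.3,0.05,-0.03,0,0.12,0,0,0,0,0,0,0,0,0,0,0]}}

```text
time: 25.15
eef_pos: [0.3927, -0.1894, 0.019]
tcp_rot: [-0.0, 0.707, 0.0, 0.707]
contact_force: [-0.4, -0.1, -0.4]
opening: 0.783
```

>>> {"fn": "move_arm", "kwargs": {"commands": [0.1,0,0,0,0,0,0,0]}}

```text
time: 25.4
eef_pos: [0.3926, -0.1893, 0.0163]
tcp_rot: [-0.0, 0.707, 0.0, 0.707]
contact_force: [0.0, 0.7, -0.8]
opening: 0.783
```

>>> {"fn": "move_arm", "kwargs": {"commands": [0.1,0,0,0,0,0,0,0]}}

```text
time: 25.65
eef_pos: [0.3925, -0.1893, 0.0137]
tcp_rot: [0.0, 0.707, 0.0, 0.707]
contact_force: [-1.0, -0.1, -0.4]
opening: 0.787
```

>>> {"fn": "move_arm", "kwargs": {"commands": [0.1,0,0,0,0,0,0,0]}}

```text
time: 25.9
eef_pos: [0.3925, -0.1892, 0.0112]
tcp_rot: [0.0, 0.707, 0.0, 0.707]
contact_force: [1.1, 0.3, -0.3]
opening: 0.782
```

>>> {"fn": "move_arm", "kwargs": {"commands": [0.08,0,0,0,0,0,0,0]}}

```text
time: 26.15
eef_pos: [0.3926, -0.1893, 0.0093]
tcp_rot: [-0.0, 0.707, 0.0, 0.707]
contact_force: [-0.6, -0.2, 0.3]
opening: 0.786
```

```bash
python3 - <<'E'
from h import *
im=shot('wrist','w10.png'); s=ctrl.get_state();print(s['eef_pos'],s['opening'],s['contact_force'],s['time'])
E
```

```text
[ 0.3926 -0.1893  0.0094] 0.7886217717520381 [ 0.6291 -0.4762 -0.1601] 26.2
```

View pics/w10.png

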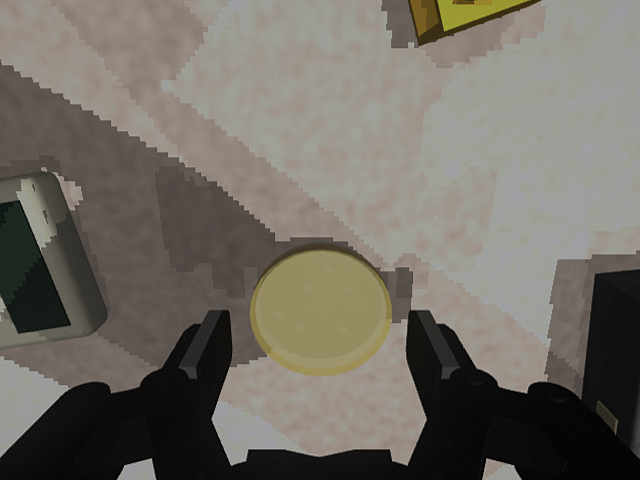

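>>> {"fn": "move_arm", "kwargs": {"commands": [0,0,0,0,0,0,0,0,0,0,0,0,0,0,0,0], "jaw": 45, "force": 25}}

```text
time: 26.7
eef_pos: [0.3927, -0.1894, 0.0094]
tcp_rot: [-0.0, 0.707, 0.0, 0.707]
contact_force: [-0.2, 0.4, 0.0]
opening: 0.532
```

```bash
python3 - <<'E'
from h import *
im=shot('wrist','w11.png'); s=ctrl.get_state();print(s['eef_pos'],s['opening'],s['contact_force'],s['time'])
E
```

```text
[ 0.3927 -0.1894  0.0094] 0.5263334544998125 [-0.5377 -0.3622  0.052 ] 26.75
```

View pics/w11.png

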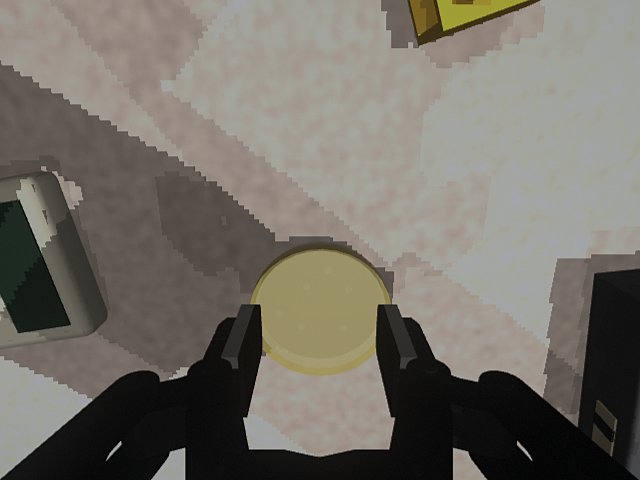

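>>> {"fn": "move_arm", "kwargs": {"commands": [0,0,0,0,0,0,0,0,0,0,0,0], "jaw": 68}}

```text
time: 27.12
eef_pos: [0.3927, -0.1894, 0.0094]
tcp_rot: [-0.0, 0.707, 0.0, 0.707]
contact_force: [-0.5, 0.1, -0.1]
opening: 0.797
```

>>> {"fn": "move_arm", "kwargs": {"commands": [0.1,0,0,0,0,0,0,0]}}

```text
time: 27.38
eef_pos: [0.3925, -0.1892, 0.0066]
tcp_rot: [0.0, 0.707, 0.0, 0.707]
contact_force: [0.6, -0.1, -0.7]
opening: 0.799
```

>>> {"fn": "move_arm", "kwargs": {"commands": [0.1,0,0,0,0,0,0,0]}}

```text
time: 27.62
eef_pos: [0.3925, -0.1892, 0.0042]
tcp_rot: [0.0, 0.707, 0.0, 0.707]
contact_force: [-1.2, -0.0, -0.1]
opening: 0.795
```

>>> {"fn": "move_arm", "kwargs": {"commands": [0.1,0,0,0,0,0,0,0]}}

```text
time: 27.88
eef_pos: [0.3925, -0.1892, 0.0017]
tcp_rot: [0.0, 0.707, 0.0, 0.707]
contact_force: [1.1, 0.3, 0.9]
opening: 0.794
```

>>> {"fn": "move_arm", "kwargs": {"commands": [0.08,0,0,0,0,0,0,0]}}

```text
time: 28.12
eef_pos: [0.3926, -0.1893, -0.0002]
tcp_rot: [-0.0, 0.707, 0.0, 0.707]
contact_force: [0.4, 0.7, -1.1]
opening: 0.794
```

>>> {"fn": "move_arm", "kwargs": {"commands": [0.08,0,0,0,0,0,0,0]}}

```text
time: 28.38
eef_pos: [0.3926, -0.1893, -0.0022]
tcp_rot: [-0.0, 0.707, 0.0, 0.707]
contact_force: [-0.0, 0.8, 0.1]
opening: 0.796
```

```bash
python3 - <<'E'
from h import *
im=shot('wrist','w12.png'); s=ctrl.get_state();print(s['eef_pos'],s['opening'],s['contact_force'],s['time'])
E
```

```text
[ 0.3926 -0.1893 -0.0022] 0.7990207428825526 [0.6922 0.4311 0.1463] 28.425
```

View pics/w12.png

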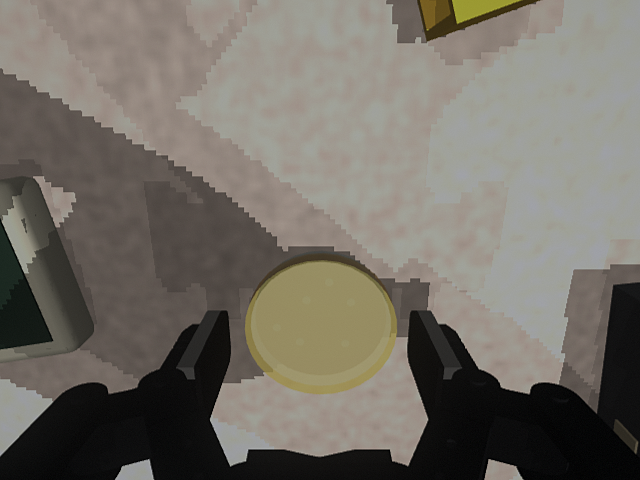

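>>> {"fn": "move_arm", "kwargs": {"commands": [0.1,0,0,0,0,0,0,0]}}

```text
time: 28.68
eef_pos: [0.3925, -0.1892, -0.0048]
tcp_rot: [0.0, 0.707, 0.0, 0.707]
contact_force: [0.3, -0.5, -0.5]
opening: 0.794
```

>>> {"fn": "move_arm", "kwargs": {"commands": [0.08,0,0,0,0,0,0,0]}}

```text
time: 28.92
eef_pos: [0.3926, -0.1893, -0.0067]
tcp_rot: [-0.0, 0.707, 0.0, 0.707]
contact_force: [-0.3, 0.6, 0.4]
opening: 0.796
```

>>> {"fn": "move_arm", "kwargs": {"commands": [0.08,0,0,0,0,0,0,0]}}

```text
time: 29.18
eef_pos: [0.3926, -0.1893, -0.0087]
tcp_rot: [-0.0, 0.707, 0.0, 0.707]
contact_force: [0.5, -0.5, 0.2]
opening: 0.795
```

>>> {"fn": "move_arm", "kwargs": {"commands": [0.06,0,0,0,0,0,0,0]}}

```text
time: 29.42
eef_pos: [0.3926, -0.1893, -0.0102]
tcp_rot: [-0.0, 0.707, 0.0, 0.707]
contact_force: [-0.1, 0.4, -0.1]
opening: 0.797
```

>>> {"fn": "move_arm", "kwargs": {"commands": [0,0,0,0,0,0,0,0,0,0,0,0,0,0,0,0], "jaw": 45, "force": 25}}

```text
time: 29.92
eef_pos: [0.3928, -0.1895, -0.0098]
tcp_rot: [-0.0, 0.707, 0.0, 0.707]
contact_force: [-0.5, 1.1, 4.9]
opening: 0.663
```

```bash
python3 - <<'E'
from h import *
im=shot('wrist','w13.png'); s=ctrl.get_state();print(s['eef_pos'],s['opening'],s['contact_force'],s['time'])
E
```

```text
[ 0.3928 -0.1895 -0.0098] 0.6636801183712029 [-0.5564  0.2687  4.8221] 29.975
```

View pics/w13.png

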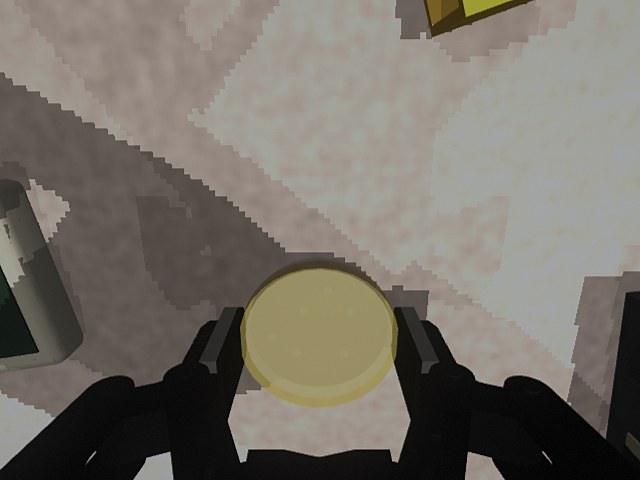

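>>> {"fn": "move_arm", "kwargs": {"commands": [-0.3,0,0,0,-0.7,0,0,0,-1,0,0,0,-1,0,0,0,-0.7,0,0,0,-0.3,0,0,0,0,0,0,0]}}

```text
time: 30.85
eef_pos: [0.3927, -0.1894, 0.0901]
tcp_rot: [-0.0, 0.707, -0.0, 0.707]
contact_force: [0.1, -0.1, -0.5]
opening: 0.66
```

```bash
python3 - <<'E'
from h import *
im=shot('wrist','w14.png'); s=ctrl.get_state();print(s['eef_pos'],s['opening'],s['contact_force'],s['time'])
E
```

```text
[ 0.3924 -0.1891  0.0894] 0.6625902238608197 [ 0.5995 -0.4103 -0.7438] 30.9
```

View pics/w14.png

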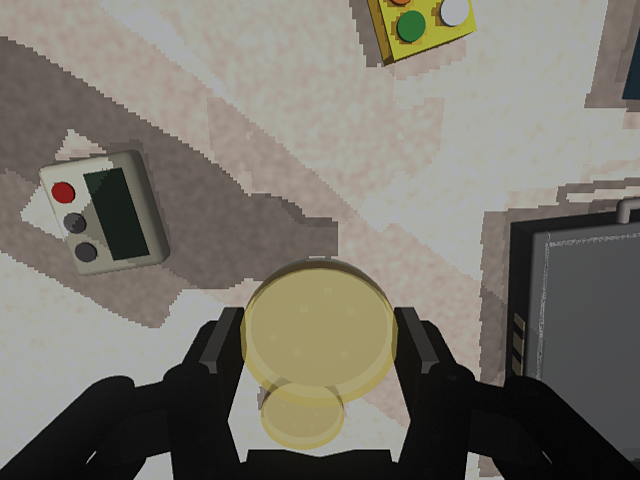

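>>> {"fn": "move_arm", "kwargs": {"commands": [0,-0.08,0.5,0,0,-0.16,0.96,0,0,-0.16,0.96,0,0,-0.16,0.96,0,0,-0.16,0.96,0,0,-0.16,0.96,0,0,-0.16,0.96,0,0,-0.16,0.96,0,0,-0.12,0.72,0,0,0,0,0,0,0,0,0]}}

```text
time: 32.28
eef_pos: [0.5906, -0.2219, 0.0887]
tcp_rot: [0.0, 0.708, 0.001, 0.706]
contact_force: [-0.5, -0.1, -1.0]
opening: 0.665
```

```bash
python3 - <<'E'
from h import *
im=shot('wrist','w15.png'); s=ctrl.get_state();print(s['eef_pos'],s['opening'],s['contact_force'],s['time'])
im=shot('top','t15.png')[100:340,330:640]; cv2.imwrite('pics/t15z.png',cv2.convertScaleAbs(cv2.resize(im[:,:,::-1],None,fx=2.4,fy=2.4),alpha=1.4))
E
```

```text
[ 0.5904 -0.2219  0.089 ] 0.6646795590270252 [ 0.0408 -0.3014 -0.4839] 32.325
```

View pics/w15.png

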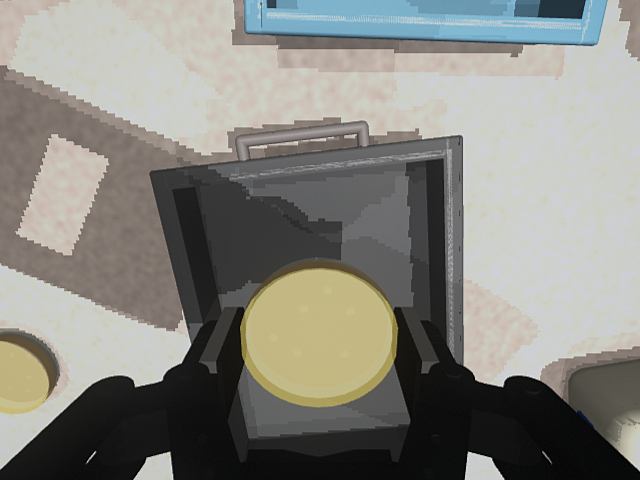

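View pics/t15z.png

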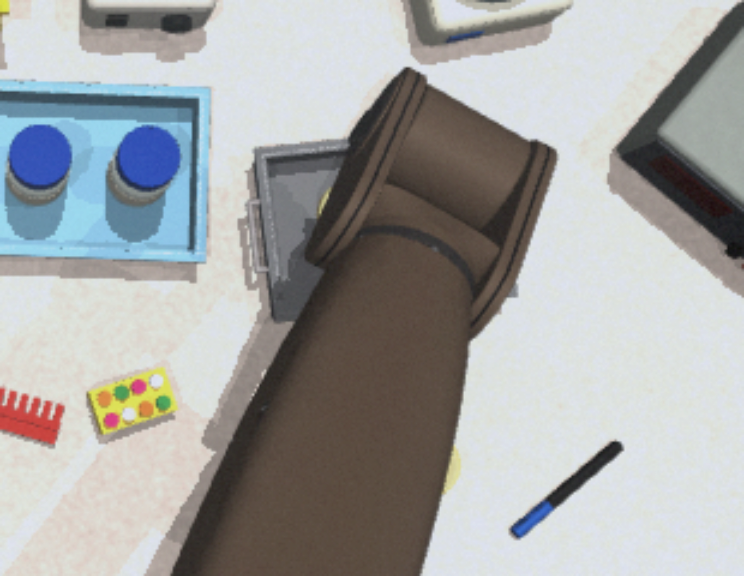

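```bash
python3 - <<'E'
from h import *
c=wristcal()
a=onz('',(151,172),.04,c);b=onz('',(462,138),.04,c); m=(a+b)/2; d=(b-a)/np.linalg.norm(b-a); n=np.array([-d[1],d[0],0])
print(a,b,np.linalg.norm(b-a),np.arctan2(d[1],d[0]),'centre',m-n*.108)
E
```

```text
[ 0.5059 -0.1725  0.04  ] [ 0.6589 -0.1558  0.04  ] 0.15393267588224943 0.10843199982565283 centre [ 0.5941 -0.2715  0.04  ]
```

>>> {"fn": "move_arm", "kwargs": {"commands": [0.5,0,0,0,1,0,0,0,1,0,0,0,0.6,0,0,0,0.3,0,0,0,0.1,0,0,0,0,0,0,0,0,0,0,0]}}

```text
time: 33.38
eef_pos: [0.5918, -0.2226, 0.0034]
tcp_rot: [-0.0, 0.707, -0.0, 0.708]
contact_force: [0.7, 0.9, 0.0]
opening: 0.662
```

>>> {"fn": "move_arm", "kwargs": {"commands": [0.08,0,0,0,0,0,0,0]}}

```text
time: 33.62
eef_pos: [0.5912, -0.2223, 0.0005]
tcp_rot: [-0.0, 0.707, 0.0, 0.707]
contact_force: [-0.7, 0.1, -0.6]
opening: 0.666
```

>>> {"fn": "move_arm", "kwargs": {"commands": [0.08,0,0,0,0,0,0,0,0,0,0,0]}}

```text
time: 34.0
eef_pos: [0.5911, -0.2223, -0.0017]
tcp_rot: [-0.0, 0.707, 0.0, 0.707]
contact_force: [-0.4, -0.1, -0.5]
opening: 0.667
```

>>> {"fn": "move_arm", "kwargs": {"commands": [0.08,0,0,0,0,0,0,0,0,0,0,0]}}

```text
time: 34.38
eef_pos: [0.5911, -0.2223, -0.0037]
tcp_rot: [-0.0, 0.707, 0.0, 0.707]
contact_force: [-0.7, -0.1, -0.7]
opening: 0.666
```

>>> {"fn": "move_arm", "kwargs": {"commands": [0.06,0,0,0,0,0,0,0,0,0,0,0]}}

```text
time: 34.75
eef_pos: [0.5912, -0.2223, -0.0051]
tcp_rot: [-0.0, 0.707, 0.0, 0.707]
contact_force: [-0.0, -0.6, -0.6]
opening: 0.662
```

>>> {"fn": "move_arm", "kwargs": {"commands": [0.06,0,0,0,0,0,0,0,0,0,0,0]}}

```text
time: 35.12
eef_pos: [0.5914, -0.2224, -0.0058]
tcp_rot: [-0.0, 0.707, 0.0, 0.707]
contact_force: [-2.5, 0.6, 5.7]
opening: 0.671
```

Touched down at the predicted height; release gently.

>>> {"fn": "move_arm", "kwargs": {"commands": [0,0,0,0,0,0,0,0,0,0,0,0], "jaw": 68}}

```text
time: 35.5
eef_pos: [0.591, -0.2222, -0.007]
tcp_rot: [0.0, 0.707, 0.0, 0.707]
contact_force: [0.7, -0.2, -0.4]
opening: 0.794
```

>>> {"fn": "move_arm", "kwargs": {"commands": [-0.4,0,0,0,-0.8,0,0,0,-1,0,0,0,-1,0,0,0,-1,0,0,0,-0.5,0,0,0]}}

```text
time: 36.25
eef_pos: [0.5925, -0.223, 0.1146]
tcp_rot: [-0.001, 0.706, -0.001, 0.709]
contact_force: [0.5, -1.2, -0.1]
opening: 0.8
```

```bash
python3 - <<'E'
from h import *
im=shot('wrist','w16.png'); s=ctrl.get_state();print(s['eef_pos'],s['opening'],s['contact_force'],s['time'])
E
```

```text
[ 0.593  -0.2233  0.1155] 0.7950204016697268 [ 0.2461 -0.3257  0.529 ] 36.3
```

View pics/w16.png

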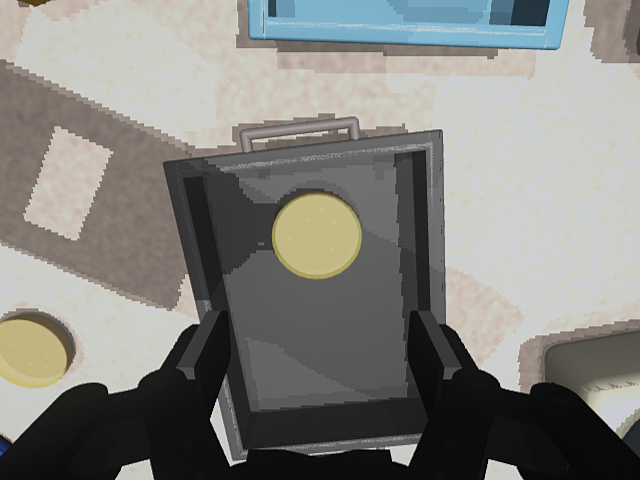

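>>> {"fn": "move_arm", "kwargs": {"commands": [0,-0.2,-0.5,0,0,-0.42,-1,0,0,-0.42,-1,0,0,-0.42,-1,0,0,-0.42,-1,0,0,-0.42,-1,0,0,-0.42,-1,0,0,-0.42,-1,0,0,-0.42,-0.5,0,0,-0.04,-0.5,0,0,0,0,0,0,0,0,0], "jaw": 70}}

```text
time: 37.8
eef_pos: [0.3791, -0.3122, 0.111]
tcp_rot: [-0.0, 0.707, 0.0, 0.707]
contact_force: [-0.4, 0.2, 0.6]
opening: 0.817
```

```bash
python3 - <<'E'
from h import *
c=wristcal(); im=shot('wrist','w17.png'); s=ctrl.get_state();print(s['eef_pos'],s['opening'],s['time'])
for b in blobs(im,*COL['plate'],1000):
    (u,v),ax,_=cv2.fitEllipse(max(cv2.findContours(b[2],0,1)[0],key=len)); print(b[0],b[1],(u,v),ax,onz('',(u,v),.013,c))
E
```

```text
[ 0.3792 -0.3122  0.111 ] 0.8191929948404176 37.85
[322.0419 237.9369] [ 277  196   91   85 5988] (322.031494140625, 237.95269775390625) (83.61707305908203, 89.29592895507812) [ 0.3803 -0.3131  0.013 ]
```

View pics/w17.png

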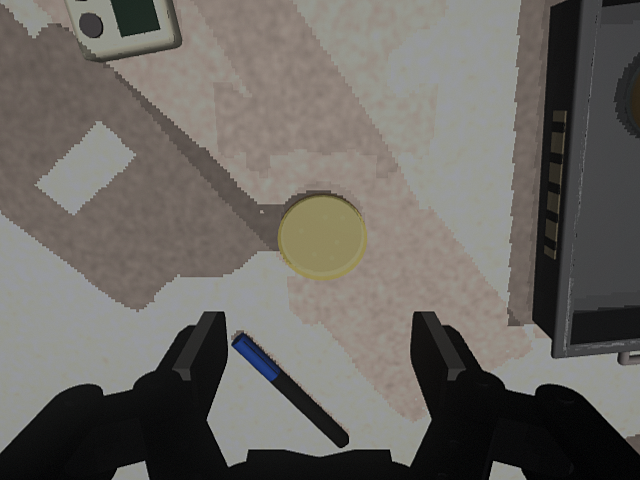

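>>> {"fn": "move_arm", "kwargs": {"commands": [0.6,-0.04,0.045,0,1,0,0,0,1,0,0,0,1,0,0,0,0.6,0,0,0,0.3,0,0,0,0.15,0,0,0,0,0,0,0,0,0,0,0], "jaw": 68}}

```text
time: 38.98
eef_pos: [0.3803, -0.3139, -0.0046]
tcp_rot: [-0.001, 0.707, -0.0, 0.707]
contact_force: [-0.5, -0.6, -0.8]
opening: 0.796
```

>>> {"fn": "move_arm", "kwargs": {"commands": [0.08,0,0,0,0.04,0,0,0,0,0,0,0]}}

```text
time: 39.35
eef_pos: [0.3798, -0.3133, -0.0084]
tcp_rot: [-0.0, 0.707, 0.0, 0.707]
contact_force: [0.5, -0.5, -0.0]
opening: 0.794
```

>>> {"fn": "move_arm", "kwargs": {"commands": [0.06,0,0,0,0,0,0,0]}}

```text
time: 39.6
eef_pos: [0.3797, -0.3133, -0.01]
tcp_rot: [-0.0, 0.707, 0.0, 0.707]
contact_force: [-0.1, -0.2, -0.2]
opening: 0.796
```

>>> {"fn": "move_arm", "kwargs": {"commands": [0,0,0,0,0,0,0,0,0,0,0,0,0,0,0,0], "jaw": 45}}

```text
time: 40.1
eef_pos: [0.38, -0.3136, -0.0095]
tcp_rot: [-0.0, 0.707, -0.0, 0.707]
contact_force: [-0.5, 0.3, 2.3]
opening: 0.664
```

>>> {"fn": "move_arm", "kwargs": {"commands": [-0.3,0,0,0,-0.7,0,0,0,-1,0,0,0,-1,0,0,0,-0.7,0,0,0,-0.3,0,0,0,0,0,0,0]}}

```text
time: 40.98
eef_pos: [0.3799, -0.3135, 0.0906]
tcp_rot: [-0.0, 0.707, -0.0, 0.707]
contact_force: [-0.5, 0.3, -1.3]
opening: 0.663
```

>>> {"fn": "move_arm", "kwargs": {"commands": [0,-0.1,0.5,0,0,0,0.98,0,0,0,0.98,0,0,0,0.98,0,0,0,0.98,0,0,0,0.98,0,0,0,0.98,0,0,0,0.98,0,0,0,0.94,0,0,0,0.5,0,0,0,0,0,0,0,0,0]}}

```text
time: 42.48
eef_pos: [0.5992, -0.3156, 0.0896]
tcp_rot: [0.0, 0.708, 0.0, 0.707]
contact_force: [-0.4, -0.4, -0.4]
opening: 0.665
```

```bash
python3 - <<'E'
from h import *
im=shot('wrist','w18.png'); s=ctrl.get_state();print(s['eef_pos'],s['opening'],s['contact_force'],s['time'])
E
```

```text
[ 0.5991 -0.3157  0.0897] 0.6650201297029796 [ 0.7155 -0.3943  0.2311] 42.525
```

View pics/w18.png

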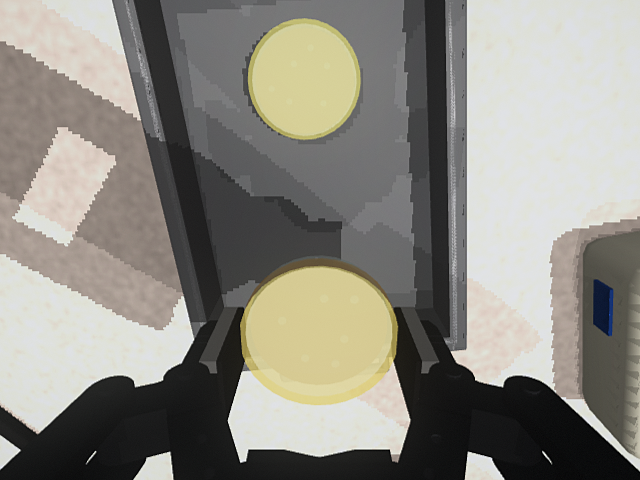

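```bash
python3 - <<'E'
from h import *
c=wristcal()
for uv in [(466,349),(247,372),(124,0),(466,0)]: print(onz('',uv,.04,c))
E
```

```text
[ 0.6834 -0.3683  0.04  ]
[ 0.5558 -0.3842  0.04  ]
[ 0.5123 -0.1907  0.04  ]
[ 0.6628 -0.1906  0.04  ]
```

>>> {"fn": "move_arm", "kwargs": {"commands": [0.5,0.15,0,0,1,0,0,0,1,0,0,0,0.6,0,0,0,0.3,0,0,0,0.15,0,0,0,0.1,0,0,0,0,0,0,0,0,0,0,0]}}

```text
time: 43.65
eef_pos: [0.6002, -0.3123, -0.0004]
tcp_rot: [-0.0, 0.707, -0.0, 0.707]
contact_force: [-0.0, 0.0, -0.5]
opening: 0.66
```

>>> {"fn": "move_arm", "kwargs": {"commands": [0.06,0,0,0,0,0,0,0,0,0,0,0]}}

```text
time: 44.02
eef_pos: [0.5998, -0.312, -0.0026]
tcp_rot: [-0.0, 0.707, 0.0, 0.707]
contact_force: [0.3, 0.5, -0.0]
opening: 0.665
```

>>> {"fn": "move_arm", "kwargs": {"commands": [0.06,0,0,0,0,0,0,0,0,0,0,0]}}

```text
time: 44.4
eef_pos: [0.5998, -0.3121, -0.0041]
tcp_rot: [-0.0, 0.707, 0.0, 0.707]
contact_force: [0.1, 0.6, -0.4]
opening: 0.665
```

>>> {"fn": "move_arm", "kwargs": {"commands": [0.05,0,0,0,0,0,0,0,0,0,0,0]}}

```text
time: 44.78
eef_pos: [0.5998, -0.312, -0.0053]
tcp_rot: [-0.0, 0.707, 0.0, 0.707]
contact_force: [-0.1, -0.6, -0.5]
opening: 0.661
```

>>> {"fn": "move_arm", "kwargs": {"commands": [0.05,0,0,0,0,0,0,0,0,0,0,0]}}

```text
time: 45.15
eef_pos: [0.5999, -0.3121, -0.0055]
tcp_rot: [-0.0, 0.707, 0.0, 0.707]
contact_force: [-1.9, 2.0, 5.4]
opening: 0.663
```

>>> {"fn": "move_arm", "kwargs": {"commands": [0,0,0,0,0,0,0,0,0,0,0,0], "jaw": 68}}

```text
time: 45.52
eef_pos: [0.5997, -0.312, -0.0069]
tcp_rot: [-0.0, 0.707, 0.0, 0.707]
contact_force: [0.5, 0.2, -0.2]
opening: 0.796
```

>>> {"fn": "move_arm", "kwargs": {"commands": [-0.4,0,0,0,-0.8,0,0,0,-1,0,0,0,-1,0,0,0,-1,0,0,0,-0.5,0,0,0]}}

```text
time: 46.28
eef_pos: [0.6011, -0.3129, 0.1148]
tcp_rot: [-0.001, 0.706, -0.001, 0.709]
contact_force: [0.0, -0.5, 0.5]
opening: 0.797
```

```bash
python3 - <<'E'
from h import *
im=shot('wrist','w19.png'); s=ctrl.get_state();print(s['eef_pos'],s['opening'],s['contact_force'],s['time'])
E
```

```text
[ 0.6015 -0.3132  0.1158] 0.8005091523879021 [ 0.8104 -0.9766  0.9555] 46.325
```

View pics/w19.png

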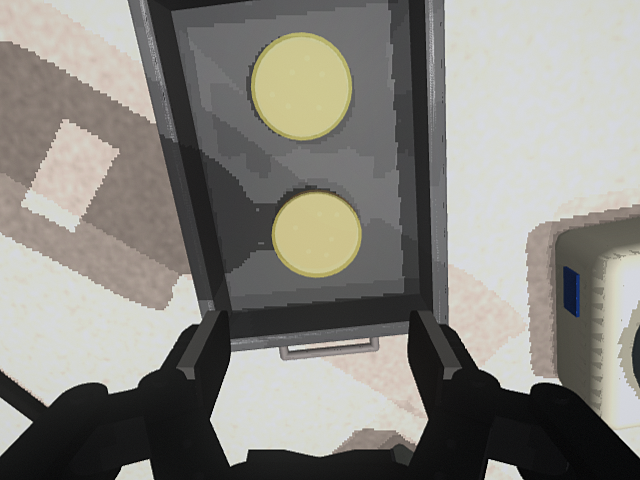

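>>> {"fn": "move_arm", "kwargs": {"commands": [0,0.5,-0.25,0,0,1,-0.47,0,0,1,-0.47,0,0,1,-0.47,0,0,1,-0.47,0,0,1,-0.47,0,0,1,-0.47,0,0,1,-0.47,0,0,1,-0.47,0,0,1,-0.47,0,0,1,-0.47,0,0,1,-0.47,0,0,1,-0.47,0,0,1,-0.47,0,0,1,-0.47,0,0,0.3,-0.17,0,0,0,0,0,0,0,0,0]}}

```text
time: 48.58
eef_pos: [0.4249, 0.0574, 0.1108]
tcp_rot: [-0.0, 0.707, -0.0, 0.707]
contact_force: [-0.2, -0.7, -0.1]
opening: 0.797
```

```bash
cat >> h.py <<'E'
COL['red2']=((0,120,40),(8,255,255))
E
python3 - <<'E'
from h import *
c=wristcal(); im=shot('wrist','w20.png'); s=ctrl.get_state();print(s['eef_pos'],s['opening'],s['time'])
for b in blobs(im,*COL['red'],800):
    r=cv2.minAreaRect(max(cv2.findContours(b[2],0,1)[0],key=len)); print(b[0],b[1],r)
    P=np.array([onz('',p,.009,c) for p in cv2.boxPoints(r)]); print(P,P.mean(0),[np.linalg.norm(P[i]-P[i-1]) for i in range(4)])
E
```

```text
[0.4251 0.0573 0.1109] 0.7930222517792168 48.625
[317.643  231.0458] [ 279  168   86  128 5543] ((321.2384948730469, 233.79232788085938), (55.78089141845703, 125.9455337524414), 15.255118370056152)
[[0.3958 0.0195 0.009 ]
 [0.4191 0.1027 0.009 ]
 [0.453  0.0935 0.009 ]
 [0.433  0.0083 0.009 ]] [0.4252 0.056  0.009 ] [np.float64(0.03884227255223059), np.float64(0.08632693938589804), np.float64(0.0351294303824193), np.float64(0.08747454593767248)]
```

View pics/w20.png

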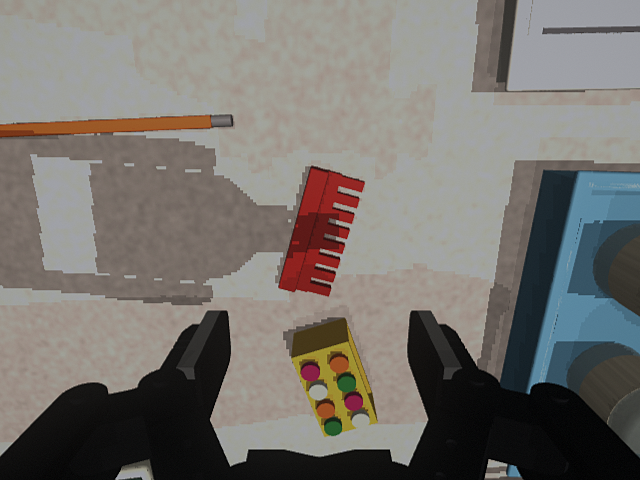

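>>> {"fn": "move_arm", "kwargs": {"commands": [0,0,0,1,0,0,0,1,0,-0.03,0,0.88,0.6,0,0,0,1,0,0,0,0.6,0,0,0,0,0,0,0,0,0,0,0], "jaw": 50}}

```text
time: 49.62
eef_pos: [0.4251, 0.0571, 0.0563]
tcp_rot: [0.088, 0.701, -0.088, 0.702]
contact_force: [0.0, -0.5, -0.2]
opening: 0.583
```

```bash
python3 - <<'E'
from h import *
c=wristcal(); im=shot('wrist','w21.png'); s=ctrl.get_state();print(s['eef_pos'],s['opening'],s['time'])
M=R.from_quat(s['tcp_rot']).as_matrix(); print(M)
for b in blobs(im,*COL['red'],800):
    r=cv2.minAreaRect(max(cv2.findContours(b[2],0,1)[0],key=len)); print(b[0],b[1],r)
    P=np.array([onz('',p,.009,c) for p in cv2.boxPoints(r)]); print(P,P.mean(0),[np.linalg.norm(P[i]-P[i-1]) for i in range(4)])
    print('tool shift',M.T@(P.mean(0)-s['eef_pos'])/.025)
E
```

```text
[0.4254 0.0571 0.0566] 0.5856604073495209 49.675
[[ 0.0015  0.2482  0.9687]
 [-0.0002  0.9687 -0.2482]
 [-1.      0.0002  0.0015]]
[315.7404 260.0285] [ 286  186   71  153 8454] ((321.0, 262.0), (70.0, 152.0), 0.0)
[[0.3955 0.0191 0.009 ]
 [0.4191 0.1026 0.009 ]
 [0.4529 0.094  0.009 ]
 [0.4339 0.0092 0.009 ]] [0.4254 0.0562 0.009 ] [np.float64(0.03963500033696726), np.float64(0.08684426782744169), np.float64(0.0348871638960694), np.float64(0.0868698363298091)]
tool shift [ 1.9055 -0.0318  0.0052]
```

View pics/w21.png

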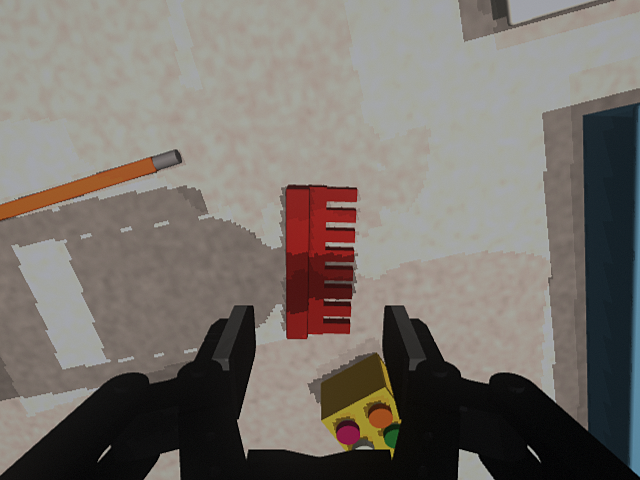

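>>> {"fn": "move_arm", "kwargs": {"commands": [0.5,-0.03,0,0,0.9,0,0,0,0.6,0,0,0,0.3,0,0,0,0,0,0,0,0,0,0,0], "jaw": 46}}

```text
time: 50.42
eef_pos: [0.425, 0.0564, -0.0011]
tcp_rot: [0.089, 0.701, -0.089, 0.702]
contact_force: [-0.8, 0.5, -0.6]
opening: 0.54
```

>>> {"fn": "move_arm", "kwargs": {"commands": [0.08,0,0,0,0,0,0,0]}}

```text
time: 50.68
eef_pos: [0.4246, 0.0564, -0.0034]
tcp_rot: [0.089, 0.701, -0.089, 0.702]
contact_force: [0.1, 0.6, -0.3]
opening: 0.538
```

>>> {"fn": "move_arm", "kwargs": {"commands": [0.06,0,0,0,0,0,0,0]}}

```text
time: 50.92
eef_pos: [0.4243, 0.0564, -0.0052]
tcp_rot: [0.089, 0.702, -0.089, 0.701]
contact_force: [0.4, -0.5, -0.1]
opening: 0.54
```

```bash
python3 - <<'E'
from h import *
im=shot('wrist','w22.png'); s=ctrl.get_state();print(s['eef_pos'],s['opening'],s['contact_force'],s['time'])
im=shot('scene','s22.png')[130:290,180:420]; cv2.imwrite('pics/s22z.png',cv2.convertScaleAbs(cv2.resize(im[:,:,::-1],None,fx=3.3,fy=3.3),alpha=1.5))
E
```

```text
[ 0.4244  0.0564 -0.0051] 0.5385702400090814 [-0.0339 -0.2555 -0.9015] 50.975
```

View pics/w22.png

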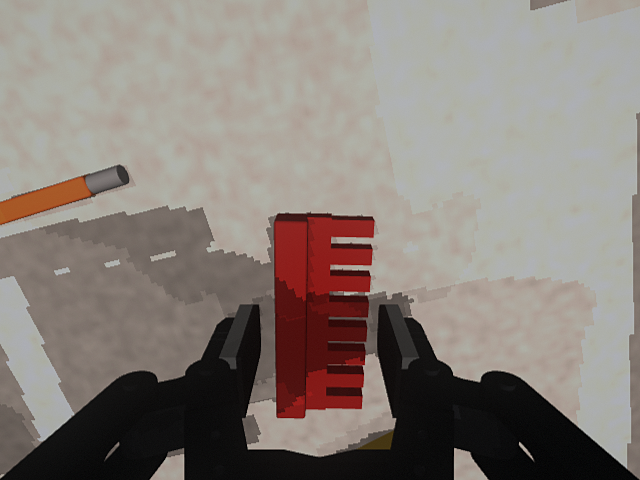

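View pics/s22z.png

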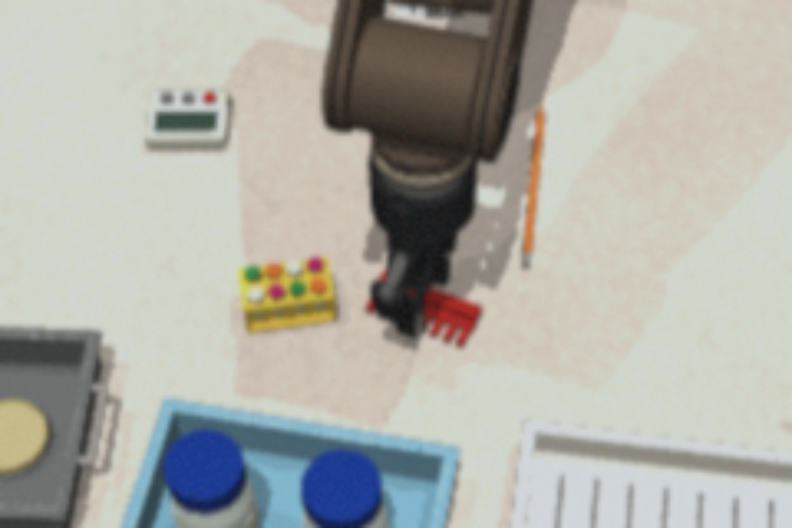

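>>> {"fn": "move_arm", "kwargs": {"commands": [0.08,0,0.02,0,0,0,0,0]}}

```text
time: 51.28
eef_pos: [0.4248, 0.0563, -0.0072]
tcp_rot: [0.089, 0.702, -0.089, 0.701]
contact_force: [0.7, 0.5, 0.4]
opening: 0.539
```

>>> {"fn": "move_arm", "kwargs": {"commands": [0.08,0,0,0,0,0,0,0]}}

```text
time: 51.52
eef_pos: [0.4247, 0.0563, -0.0093]
tcp_rot: [0.089, 0.702, -0.089, 0.701]
contact_force: [-0.4, 0.1, 0.3]
opening: 0.543
```

>>> {"fn": "move_arm", "kwargs": {"commands": [0.08,0,0,0,0,0,0,0]}}

```text
time: 51.78
eef_pos: [0.4247, 0.0563, -0.0113]
tcp_rot: [0.089, 0.702, -0.089, 0.701]
contact_force: [0.2, 0.2, -0.3]
opening: 0.535
```

>>> {"fn": "move_arm", "kwargs": {"commands": [0.06,0,0,0,0,0,0,0]}}

```text
time: 52.02
eef_pos: [0.4249, 0.0563, -0.0126]
tcp_rot: [0.089, 0.702, -0.089, 0.702]
contact_force: [-0.1, -1.2, -0.6]
opening: 0.539
```

```bash
python3 - <<'E'
from h import *
# rack from top view & initial images
im=cv2.imread('pics/top0.png')[:,:,::-1].copy()
for z,uv in [(.038,(366,262)),(.038,(400,254)),(.038,(404,269)),(.038,(372,278))]: print(onz('top',uv,z))
im=shot('wrist','w23.png')
E
```

```text
[ 0.4454 -0.0078  0.038 ]
[ 0.4627 -0.0795  0.038 ]
[ 0.4312 -0.0878  0.038 ]
[ 0.4119 -0.0205  0.038 ]
```

View pics/w23.png

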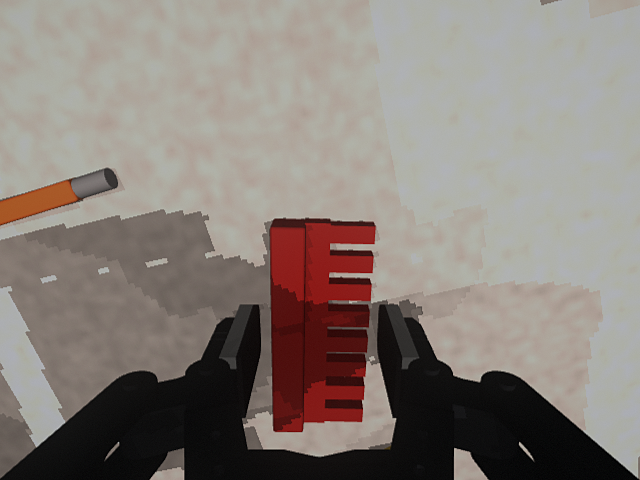

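>>> {"fn": "move_arm", "kwargs": {"commands": [0.06,0,0,0,0,0,0,0]}}

```text
time: 52.32
eef_pos: [0.4251, 0.0563, -0.0128]
tcp_rot: [0.088, 0.702, -0.089, 0.701]
contact_force: [-5.2, 0.3, 12.2]
opening: 0.54
```

>>> {"fn": "move_arm", "kwargs": {"commands": [0.06,0,0,0,0,0,0,0]}}

```text
time: 52.58
eef_pos: [0.4252, 0.0563, -0.0129]
tcp_rot: [0.088, 0.703, -0.089, 0.7]
contact_force: [-11.6, -0.2, 26.3]
opening: 0.541
```

>>> {"fn": "move_arm", "kwargs": {"commands": [0,0,0,0,0,0,0,0,0,0,0,0,0,0,0,0], "jaw": 26, "force": 25}}

```text
time: 53.08
eef_pos: [0.4284, 0.0558, -0.0114]
tcp_rot: [0.088, 0.7, -0.088, 0.703]
contact_force: [-6.1, -0.1, 26.4]
opening: 0.413
```

```bash
python3 - <<'E'
from h import *
s=ctrl.get_state();print(s['eef_pos'],s['opening'],s['contact_force'],s['time'])
im=shot('wrist','w24.png')
E
```

```text
[ 0.4284  0.0558 -0.0114] 0.4126747914565094 [-6.1016 -0.0649 26.3641] 53.075
```

View pics/w24.png

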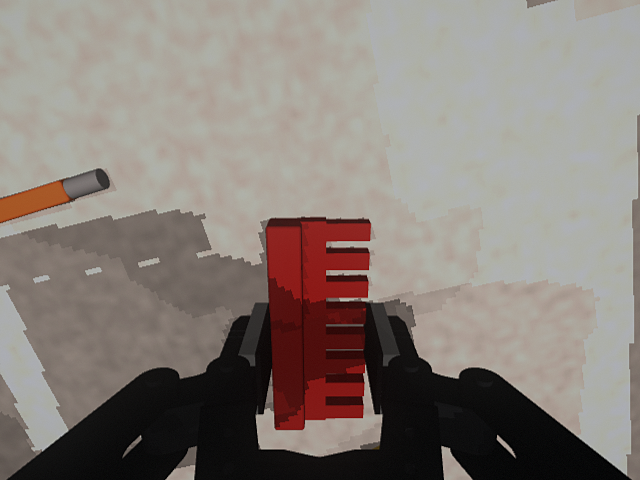

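>>> {"fn": "move_arm", "kwargs": {"commands": [-0.1,0,0,0,-0.1,0,0,0,-0.3,0,0,0,-0.6,0,0,0,-0.9,0,0,0,-0.9,0,0,0,-0.6,0,0,0,-0.3,0,0,0,0,0,0,0,0,0,0,0]}}

```text
time: 54.38
eef_pos: [0.4242, 0.0563, 0.0786]
tcp_rot: [0.089, 0.702, -0.089, 0.701]
contact_force: [0.3, -0.4, -0.3]
opening: 0.412
```

```bash
python3 - <<'E'
from h import *
s=ctrl.get_state();print(s['eef_pos'],s['opening'],s['contact_force'],s['time'])
im=shot('wrist','w25.png')
E
```

```text
[0.4242 0.0563 0.0786] 0.41229814015078103 [ 0.3328 -0.3967 -0.2598] 54.375
```

View pics/w25.png

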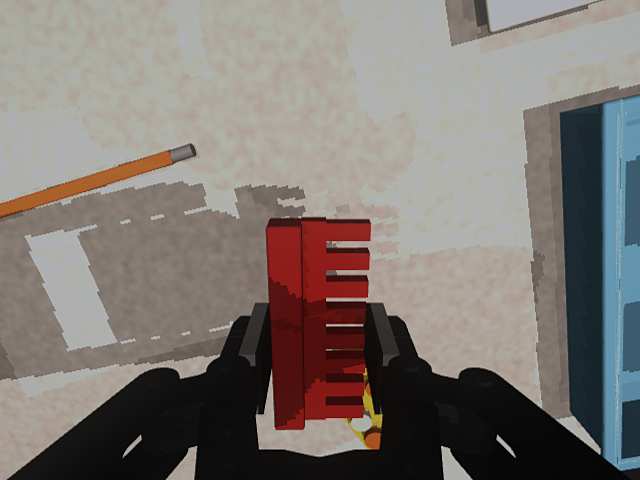

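>>> {"fn": "move_arm", "kwargs": {"commands": [0,0,0,-1,0,0,0,-1,0,0,0,-0.88,0,0.5,0.45,0,0,0.98,0.89,0,0,0.98,0.89,0,0,0.98,0.89,0,0,0.98,0.89,0,0,0.98,0.89,0,0,0.98,0.89,0,0,0.98,0.89,0,0,0.5,0.45,0,0,0,0,0,0,0,0,0]}}

```text
time: 56.18
eef_pos: [0.6024, 0.253, 0.0785]
tcp_rot: [-0.0, 0.708, -0.0, 0.707]
contact_force: [-0.7, -0.6, -1.2]
opening: 0.411
```

```bash
python3 - <<'E'
from h import *
s=ctrl.get_state();print(s['eef_pos'],s['opening'],s['contact_force'],s['time'])
im=shot('wrist','w26.png')
E
```

```text
[0.6024 0.253  0.0785] 0.4105189228862937 [-0.7045 -0.6468 -1.1833] 56.175
```

View pics/w26.png

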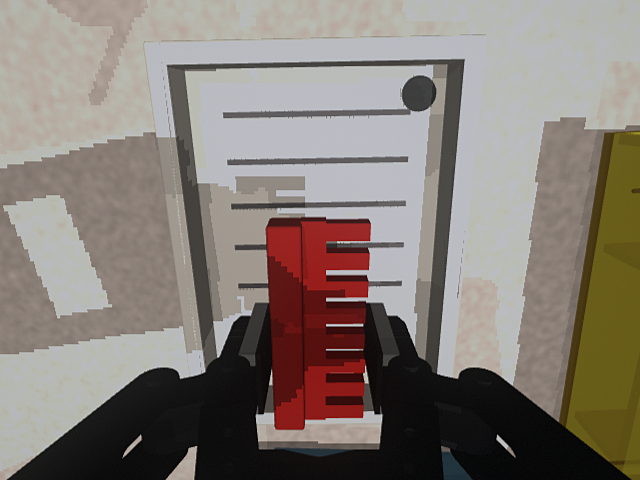

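```bash
python3 - <<'E'
from h import *
c=wristcal()
a=onz('',(145,42),.03,c);b=onz('',(484,36),.03,c); m=(a+b)/2; d=(b-a)/np.linalg.norm(b-a); n=np.array([-d[1],d[0],0])
print(a,b,np.linalg.norm(b-a),np.arctan2(d[1],d[0]),'centre',m-n*.108)
E
```

```text
[0.523  0.3607 0.03  ] [0.6755 0.3633 0.03  ] 0.15248747788684464 0.01663513640021837 centre [0.601 0.254 0.03 ]
```

>>> {"fn": "move_arm", "kwargs": {"commands": [0.5,0,0,0,1,0,0,0,0.8,0,0,0,0.5,0,0,0,0.25,0,0,0,0.1,0,0,0,0,0,0,0,0,0,0,0]}}

```text
time: 57.22
eef_pos: [0.6037, 0.253, 0.0015]
tcp_rot: [0.0, 0.707, 0.0, 0.708]
contact_force: [-0.0, 0.3, 0.7]
opening: 0.412
```

>>> {"fn": "move_arm", "kwargs": {"commands": [0.07,0,0,0,0,0,0,0,0,0,0,0]}}

```text
time: 57.6
eef_pos: [0.6031, 0.2529, -0.001]
tcp_rot: [-0.0, 0.707, 0.0, 0.707]
contact_force: [0.3, -0.3, -0.2]
opening: 0.41
```

>>> {"fn": "move_arm", "kwargs": {"commands": [0.05,0,0,0,0,0,0,0,0,0,0,0]}}

```text
time: 57.98
eef_pos: [0.603, 0.2528, -0.0024]
tcp_rot: [-0.0, 0.707, 0.0, 0.707]
contact_force: [0.3, 0.7, -0.3]
opening: 0.408
```

>>> {"fn": "move_arm", "kwargs": {"commands": [0.05,0,0,0,0,0,0,0,0,0,0,0]}}

```text
time: 58.35
eef_pos: [0.6031, 0.2529, -0.0036]
tcp_rot: [-0.0, 0.707, 0.0, 0.707]
contact_force: [-0.0, -0.1, -0.7]
opening: 0.403
```

>>> {"fn": "move_arm", "kwargs": {"commands": [0.05,0,0,0,0,0,0,0,0,0,0,0]}}

```text
time: 58.72
eef_pos: [0.6031, 0.2529, -0.0048]
tcp_rot: [-0.0, 0.707, 0.0, 0.707]
contact_force: [0.6, 0.3, -0.2]
opening: 0.409
```

>>> {"fn": "move_arm", "kwargs": {"commands": [0.05,0,0,0,0,0,0,0,0,0,0,0]}}

```text
time: 59.1
eef_pos: [0.6031, 0.2528, -0.0061]
tcp_rot: [-0.0, 0.707, 0.0, 0.707]
contact_force: [-0.3, -0.2, -0.9]
opening: 0.407
```

>>> {"fn": "move_arm", "kwargs": {"commands": [0.05,0,0,0,0,0,0,0,0,0,0,0]}}

```text
time: 59.48
eef_pos: [0.6033, 0.2529, -0.0071]
tcp_rot: [-0.0, 0.707, 0.0, 0.707]
contact_force: [0.5, 0.0, -0.2]
opening: 0.411
```

>>> {"fn": "move_arm", "kwargs": {"commands": [0.04,0,0,0,0,0,0,0,0,0,0,0]}}

```text
time: 59.85
eef_pos: [0.6034, 0.2529, -0.0072]
tcp_rot: [-0.0, 0.707, 0.0, 0.707]
contact_force: [-1.7, -0.5, 5.1]
opening: 0.41
```

>>> {"fn": "move_arm", "kwargs": {"commands": [0,0,0,0,0,0,0,0]}}

```text
time: 60.1
eef_pos: [0.6033, 0.2529, -0.0072]
tcp_rot: [-0.0, 0.707, 0.0, 0.707]
contact_force: [-2.0, -1.1, 4.9]
opening: 0.411
```

>>> {"fn": "move_arm", "kwargs": {"commands": [0,0,0,0,0,0,0,0,0,0,0,0], "jaw": 50}}

```text
time: 60.48
eef_pos: [0.6029, 0.2528, -0.0087]
tcp_rot: [-0.0, 0.707, 0.0, 0.707]
contact_force: [0.1, 0.0, 0.5]
opening: 0.586
```

>>> {"fn": "move_arm", "kwargs": {"commands": [-0.3,0,0,0,-0.7,0,0,0,-1,0,0,0,-1,0,0,0,-1,0,0,0,-1,0,0,0,-1,0,0,0,-1,0,0,0,0,0,0,0]}}

```text
time: 61.6
eef_pos: [0.6051, 0.2534, 0.1712]
tcp_rot: [0.001, 0.704, 0.001, 0.71]
contact_force: [0.7, -0.3, 0.2]
opening: 0.583
```

>>> {"fn": "move_arm", "kwargs": {"commands": [0,0,-1,0,0,0,-1,0,0,0,-1,0,0,0,-1,0,0,0,-1,0,0,0,-0.5,0,0,0,0,0,0,0,0,0]}}

```text
time: 62.6
eef_pos: [0.4663, 0.2528, 0.1668]
tcp_rot: [0.0, 0.707, 0.0, 0.707]
contact_force: [0.5, -0.0, -0.4]
opening: 0.587
```

```bash
python3 - <<'E'
from h import *
s=ctrl.get_state();print(s['eef_pos'],s['opening'],s['contact_force'],s['time'])
im=shot('wrist','w27.png');shot('top','t27.png');shot('scene','s27.png')
E
```

```text
[0.4663 0.2528 0.1668] 0.5870258434733381 [ 0.4588 -0.0018 -0.4406] 62.6
```

View pics/w27.png

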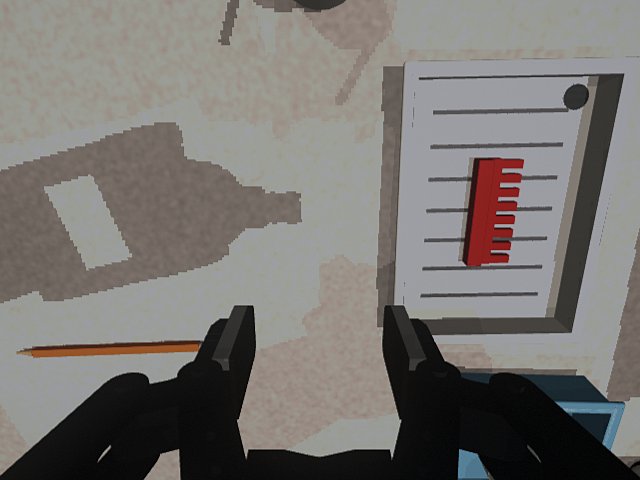

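View pics/s27.png

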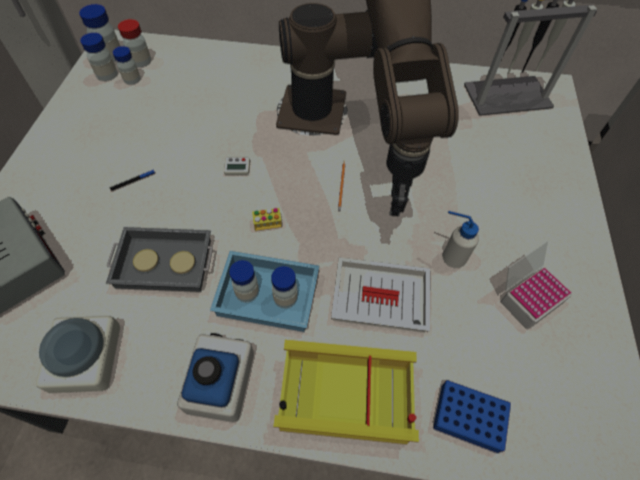

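View pics/t27.png

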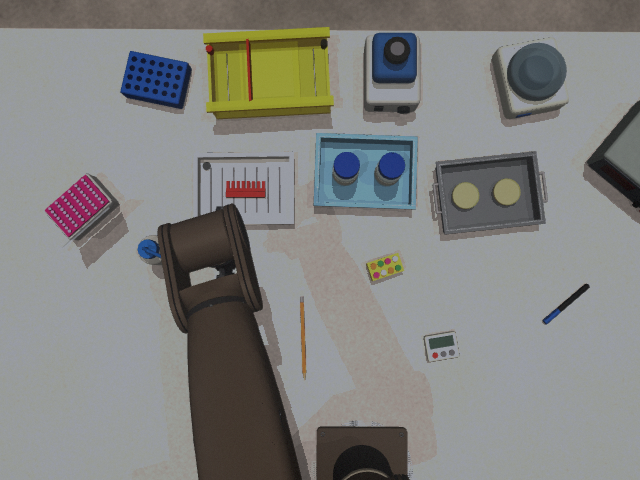

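```bash
python3 - <<'E'
from h import *
ims={n:cv2.imread(f'pics/top{"0" if n=="a" else ""}.png') for n in []}
for f in ('scene0','s27'):
    im=cv2.imread(f'pics/{f}.png')[:,:,::-1].copy()
    print(f,[(k,b[0]) for k in ('yellow','cyan') for b in blobs(im,*COL[k],100)])
print(ctrl.sign_off())
E
```

```text
scene0 [('yellow', array([268.2708, 221.175 ])), ('yellow', array([346.6018, 391.9884])), ('cyan', array([469.5172, 227.0402])), ('cyan', array([266.9668, 291.6922])), ('cyan', array([209.2502, 379.8599]))]
s27 [('yellow', array([268.1509, 221.3578])), ('yellow', array([347.1339, 391.9531])), ('cyan', array([468.8738, 225.3738])), ('cyan', array([267.9637, 294.8127])), ('cyan', array([209.2849, 379.3284]))]
the job is handed in; nothing more can be done
None
```

The bench is sorted and the job is handed in at about 63 s of the 131 s allowed. I placed things in the order asked.

- **Bottles:** both stand upright in the spill tub.
- **Plates:** both lie flat, lid up, in the autoclave pan.
- **Comb:** it lies flat, bar side up, in the rinse tray.

I lowered each item until the wrist force showed it had touched the floor of its container, at 5–6 N, and only then opened the fingers.

**Last checks:** the final scene, top and wrist pictures show all five items in place. In the scene view the yellow rack is within 0.2 px of its starting position. The wash bottle's cap mask shifted about 2 px, probably a change in lighting, and it still looks upright in the same spot.

**What disagreed or failed:**
- **Fingertip position:** with the fingers part open, the tips sat well behind the stated 14 mm ahead of the TCP. They touched the bench at TCP z of about −13 mm with the jaw near 46 mm.
- **Missed grip:** because of that, my first try at a plate closed above it without touching it. I went lower in small steps and it then gripped.
- **Comb pickup:** the fingertips pressed the bench with about 26 N before the lift.
- **Rim heights:** the two-view heights of the tray rims came out mostly 3–13 mm low (19 mm at one pan corner), from hand-picked corners. I used the stated wall heights instead; the wrist camera's rim positions then matched the top view within about 2 mm, and touchdown came at the expected floor heights.

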